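# Fetch the specimen pot from behind the bottles and weigh it

### The arm

A 6-joint arm with a two-finger parallel gripper is mounted at the origin on the work surface. World frame = base frame: x ahead of the robot, y to its left, z up, the work surface at z = 0. Lengths are in m, angles in rad, forces in N, time in s.
With the tool pointing down it reaches from about 0.25 to 0.775 m from the base axis. Payload 4 kg.
Tool frame: the origin (TCP) lies midway between the tips of the shut fingers; the grasp point (between the pads) lies 19 mm behind it; z points along the fingers, y is the direction in which the jaws open and shut (so a half turn about z gives the same grasp; the last joint's range is limited). The gripper opens to 94 mm and grips with 3 to 60 N. Pads are 16 mm wide; open, the fingers measure 119 mm over their backs; the gripper's body (75 mm by 177 mm) begins 78 mm behind the grasp point.
Start: joints at [1.073, 0.087, 1.371, -0, 1.684, -0.103], TCP at [0.212, 0.508, 0.206] pointing down, gripper open.
Joint ranges: [-3.1, 3.1], [-0.76, 2.03], [0.27, 2.55], [-1.08, 4.22], [0.17, 2.65], [-2.57, 2.57]. Speed limits (rad/s): [2.79, 2.79, 3.14, 3.14, 3.14, 3.14].

### API

Orientations are given as [roll, pitch, yaw] about the fixed x, y, z axes, in that order (R = Rz(yaw) Ry(pitch) Rx(roll)).
In Python, from rig import * gives the robot as it stands.
- The arm moves only by the shell command python3 -m crank 'ROWS' [FORCE]. ROWS is JSON, a list of rows, each an object of numbers: "x", "y", "z": the shift along the world's x, y, z in mm; "wx", "wy", "wz": the turn, a rotation vector about the world's x, y, z in rad; "jaw": the finger opening in mm, from 0 to 94. In form: [{"x": .., "y": .., "z": .., "wx": .., "wy": .., "wz": .., "jaw": ..}, ...]. A call has 1 to 12 rows; each row is the pose to reach, as a shift and turn from the pose commanded when the call began; what a row does not reach only later rows make up. A row lasts 1/12 s, in which the tool goes at most 41.7 mm and 7.16 degrees, less where a joint would pass 70% of its speed; a pose out of reach is approached as far as the arm can. A call with a gripper value outside its range is refused whole. The fingers move at their own pace and stop on an object; FORCE is the grip in N (left out, the last holds). Time passes only in rows, so rows that repeat a pose let the fingers close. It gives the time, the measured TCP pose, the force and the opening at its end, in the units of the state.
- state(): the state, without advancing time (a new reading comes with each control period).
- get_image(name): name is "side" or "top" or "wrist"; returns (picture, depth): 480x640x3 uint8, red, green, blue; 480x640 float32, m along the optical axis (not along the pixel's ray), 0 where there is no reading.
- camera_model(name): a dict with "camera_matrix" (3x3 intrinsics, pixels), "rvec" (rotation vector, rad) and "tvec" (3), from world to camera coordinates, as OpenCV has them. Camera axes: x right, y down, z forward; pixel columns grow to the right and rows downward; lengths in m; the calibration is good to about 2 mm. A picture is of the moment at which its call begins: read the wrist's pose just before it. camera_model takes no time and is no camera call; for the wrist camera it gives the pose at the moment of the call.
- sign_off(): hands the job in, once; it reports no verdict.
The state is a dict: "time_s": time; "q": joint angles; "joint_velocities": joint speeds; "joint_efforts": joint torques, N m; "eef_pos": TCP position; "tcp_rot": TCP orientation; "wrist_force": force on the tool from outside, world axes, zero at the start; "moment": the same for the moment, N m; "opening": opening from 0.0 (shut) to 1.0 (fully open).
Only numpy, scipy, OpenCV 4.12 (cv2) and the standard library are available. Lean on these libraries where they do the work, as an engineer would, in place of code of your own. Each camera call takes 0.05 s, during which the arm holds its last target.

### The job

The short specimen pot is hemmed in behind the three bottles in the storage tray. Move all three bottles to the empty side tray and leave them standing there, then fetch the pot and set it on the middle of the balance pan, and finally, with the pot left on the pan, put each bottle back on the middle of its own pad: the round bottle on the round pad, the square one on the square pad, the flat one on the oblong pad. Keep the pot and the bottles upright all the time.

Things in the scene. Friction and masses are not known exactly. Their poses are not given: they have to be found in the camera images.
- round_bottle_mid (a point): Round bottle, body 56 mm in diameter; starts on the round pad. All three bottles are of the same white plastic and 140 mm tall overall, with the body up to 92 mm, shoulders to 100 mm, a 22 mm neck and on top the same grey round screw cap, 30 mm in diameter, from 112 to 140 mm above the underside. About 0.2 kg. This point is on its upright axis, half-way up (70 mm above the underside, 70 mm below the top of the cap); z is up the bottle.
- square_bottle_mid (a point): Square bottle, body 50 x 50 mm with sides along its x and y; starts on the square pad. The rest (height, cap, this point) is as for the round bottle.
- flat_bottle_mid (a point): Flat bottle, body 32 mm (its x) by 64 mm (its y); starts on the oblong pad. The rest (height, cap, this point) is as for the round bottle.
- pot_mid (a point): Short white specimen pot with screw lid, 52 mm tall; body 42 mm in diameter, lid 46 mm in diameter from 34 to 52 mm above the underside, with a grey disc on top. About 0.08 kg. It starts on the floor of the storage tray, close behind (on the far side from the robot) and between the bottles. This point is on its axis half-way up, 26 mm above its underside; z is up the pot.
- round_pad: Dark rubber pad, round, 68 mm in diameter. Fixed, 2 mm thick, on the floor of the storage tray; the origin is the centre of its underside, so its top is 2 mm above. 
- square_pad: Dark rubber pad, 64 x 64 mm, sides along its x and y. Fixed, 2 mm thick, on the floor of the storage tray; the origin is the centre of its underside, so its top is 2 mm above. 
- flat_pad: Dark rubber oblong pad, 46 mm (its x) by 76 mm (its y). Fixed, 2 mm thick, on the floor of the storage tray; the origin is the centre of its underside, so its top is 2 mm above. 
- side_tray: Empty grey plastic tray, 270 mm (its x) by 130 mm (its y) outside, fixed to the table, left or right of the storage tray; walls 4 mm thick, rim 14 mm above the table, floor 4 mm above the table. The origin is the centre of its underside. The three bottles fit in one row along its x, 80 mm apart.
- pan (a point): Centre of the top face of the balance's round steel pan, z up. Pan 110 mm in diameter, its top 42 mm above the table, rigid. The low white balance, 210 mm by 170 mm, stands fixed on the side opposite the side tray.
- bay: Storage tray of bright metal, fixed, 230 mm (its x, away from the robot) by 260 mm (its y); rim 12 mm above the table, floor 4 mm. Origin: centre of its underside. Besides pads, bottles and pot, a little carton (30 mm high) and a little black tub (26 mm high) stand in its far corners.
Things that resemble listed ones, but are neither listed nor needed, are in the scene too. Leave any brown or purple look-alike of the flat_pad alone. What is shaped like the part that bears square_bottle_mid but yellow is not meant.

How it is judged:
By the outcome, as a careful person would: the job done as asked, in the order asked, and still so for the second after the job is handed in, with the robot touching nothing.
It also fails if it takes over 144 s, if anything falls off the work surface, if the arm or the gripper's body presses on something with over 40 N, if the wrist force passes 120 N, or if a joint passes its speed limit or range.

## Working session

There is one attempt and no reset: what is moved stays moved. The work goes in short steps, Python scripts to look and compute and a shell command to move; the robot and the scene stay as the last step left them, time stands still between calls to the robot, and variables do not carry over. Pictures are saved under pics/ and viewed, and the job is handed in when it is done.

```bash
ls; mkdir -p pics
python3 - <<'E'
from rig import *
import cv2
print(state())
for n in ("side","top","wrist"):
    im,d=get_image(n); cv2.imwrite(f"pics/{n}0.png",im[:,:,::-1]); import numpy as np; np.save(f"pics/{n}0.npy",d)
    print(n,camera_model(n))
E
```

```text
pics
{'time_s': 0.0, 'q': array([ 1.07288864e+00,  8.79687937e-02,  1.37226404e+00, -1.91264741e-05,
        1.68361965e+00, -1.03084243e-01]), 'joint_velocities': array([-0.0005448 ,  0.00137862, -0.00218836,  0.00113569, -0.00117944,
        0.00027779]), 'joint_efforts': array([ 5.24429761e-04, -3.40180349e+01, -3.02430046e+01,  7.18508684e-02,
        3.28475365e-02, -1.58122421e-04]), 'eef_pos': array([0.21128672, 0.50718666, 0.2042917 ]), 'tcp_rot': array([-3.13934286e+00, -2.13631584e-04,  2.74676684e+00]), 'wrist_force': array([-1.06070266,  0.08765008, -0.55069835]), 'moment': array([-0.04393078,  0.00282022, -0.00502018]), 'opening': 1.0001152748578481}
side {'camera_matrix': array([[579.71041055,   0.        , 317.26153322],
       [  0.        , 579.71041055, 241.11853227],
       [  0.        ,   0.        ,   1.        ]]), 'rvec': array([ 2.24803527, -0.21006609,  0.09969495]), 'tvec': array([-0.51482396,  0.11472462,  1.07831993])}
top {'camera_matrix': array([[467.3646041 ,   0.        , 328.18931046],
       [  0.        , 467.3646041 , 239.03536499],
       [  0.        ,   0.        ,   1.        ]]), 'rvec': array([ 2.15048816, -2.11912071,  0.19929423]), 'tvec': array([-0.0051274 ,  0.51950405,  0.77806344])}
wrist {'camera_matrix': array([[379.24072981,   0.        , 312.7327992 ],
       [  0.        , 379.24072981, 236.19685395],
       [  0.        ,   0.        ,   1.        ]]), 'rvec': array([-2.40246008, -1.60231826, -0.23268401]), 'tvec': array([-0.55040374, -0.03026594,  0.39264897])}
```

View pics/top0.png

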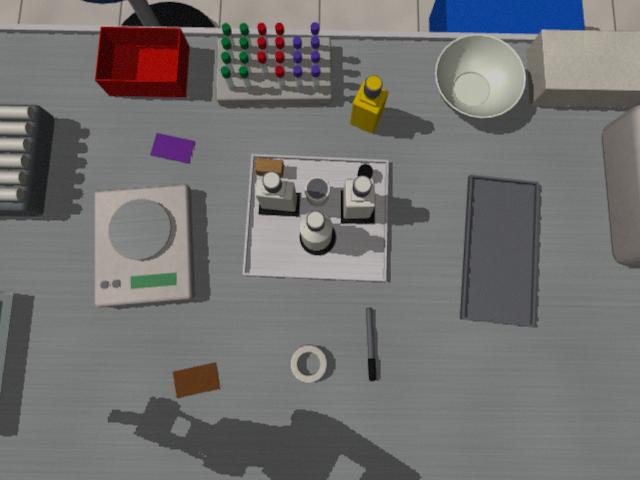

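View pics/side0.png

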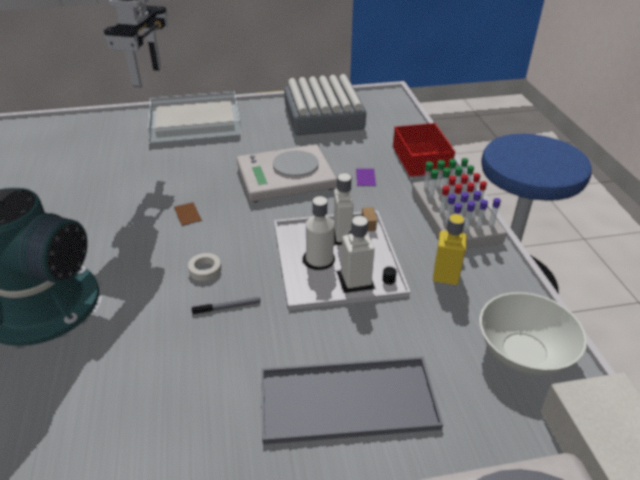

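View pics/wrist0.png

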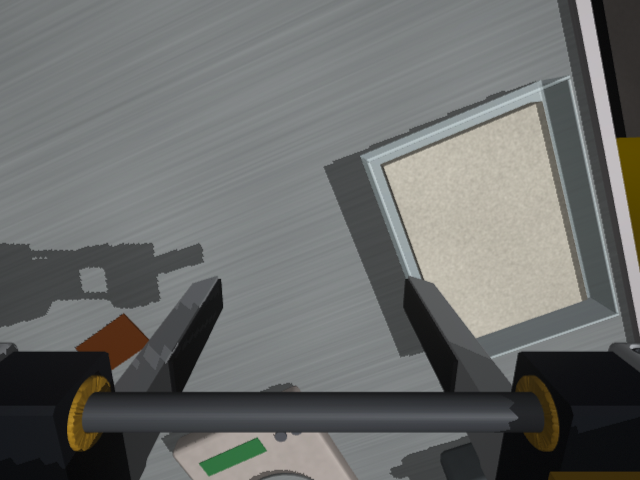

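```bash
cat > h.py <<'E'
import numpy as np, cv2
from rig import *
def cloud(name,d,cm=None):
    cm=cm or camera_model(name)
    K=cm["camera_matrix"];R,_=cv2.Rodrigues(cm["rvec"]);t=cm["tvec"]
    v,u=np.mgrid[0:480,0:640]
    P=np.stack([(u-K[0,2])/K[0,0]*d,(v-K[1,2])/K[1,1]*d,d],-1)
    W=(P-t)@R
    W[d<=0]=np.nan
    return W
E
python3 - <<'E'
from h import *
im=cv2.imread("pics/top0.png");d=np.load("pics/top0.npy")
cv2.imwrite("pics/crop0.png",cv2.resize(im[145:290,235:400],None,fx=4.8,fy=4,interpolation=cv2.INTER_CUBIC)[:600,:800])
W=cloud("top",d)
np.set_printoptions(precision=4,suppress=True)
for n,(u,v) in dict(flatcap=(271,181),sqcap=(362,186),rcap=(316,220),pot=(317,187),yellow=(373,85),pan=(140,229),side=(500,250),bayfloor=(270,250),table=(420,350)).items(): print(n,W[v,u])
# cap tops
x,y,z=W[...,0],W[...,1],W[...,2]
for n,(u,v,zl,zh) in dict(flatcap=(271,181,.135,.16),sqcap=(362,186,.135,.16),rcap=(316,220,.135,.16),pot=(317,187,.048,.068)).items():
    m=np.zeros_like(d,bool);m[v-18:v+18,u-18:u+18]=True
    m&=(z>zl)&(z<zh)
    p=W[m]; print(n,m.sum(),np.median(p,0),(p.min(0)+p.max(0))/2,np.ptp(p,0))
E
```

```text
flatcap [0.5935 0.095  0.1452]
sqcap [ 0.5868 -0.0485  0.1484]
rcap [0.5316 0.0229 0.1456]
pot [0.6112 0.0237 0.0556]
yellow [ 0.7637 -0.0674  0.1386]
pan [0.5328 0.3352 0.0425]
side [ 0.5115 -0.3172  0.0027]
bayfloor [0.5046 0.1089 0.0046]
table [ 0.3285 -0.1649  0.0008]
flatcap 293 [0.5931 0.0944 0.1459] [0.594  0.0946 0.1428] [0.0288 0.0296 0.0149]
sqcap 289 [ 0.589  -0.0487  0.1457] [ 0.5904 -0.0491  0.1427] [0.03   0.0285 0.0149]
rcap 296 [0.5311 0.0242 0.1458] [0.5318 0.0244 0.1428] [0.0294 0.0282 0.0146]
pot 516 [0.607  0.0235 0.0559] [0.6077 0.0228 0.0542] [0.0453 0.0445 0.0123]
```

View pics/crop0.png

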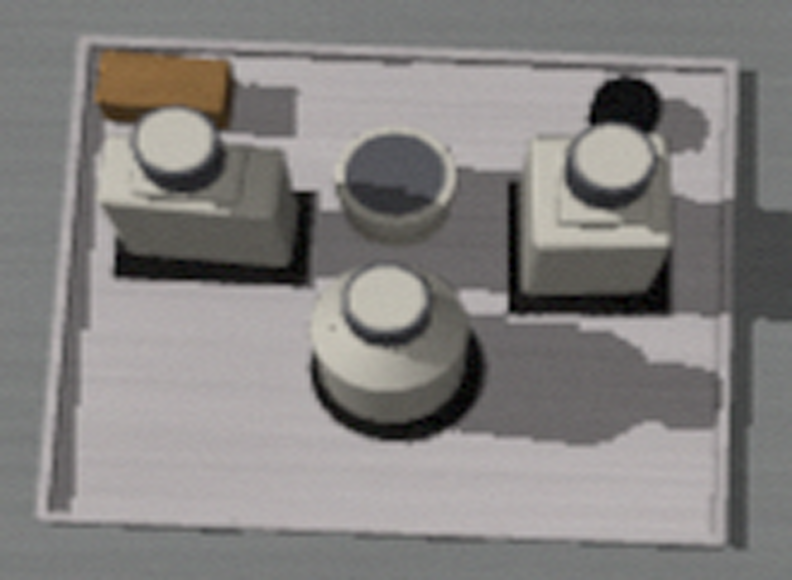

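Run:
```python
from h import *
np.set_printoptions(precision=4,suppress=True)
im=cv2.imread("pics/top0.png");d=np.load("pics/top0.npy");W=cloud("top",d);x,y,z=W[...,0],W[...,1],W[...,2]
def rect(m,name):
    n,l,s,_=cv2.connectedComponentsWithStats(m.astype(np.uint8)); k=1+np.argmax(s[1:,4]);m=l==k
    p=W[m][:,:2].astype(np.float32); r=cv2.minAreaRect(p*1000); print(name,m.sum(),r, W[m][:,2].mean())
def roi(a,b,c,e):
    m=np.zeros_like(d,bool);m[c:e,a:b]=True;return m
g=im.astype(int).sum(2)
rect(roi(450,550,165,335)&(g<300)&(z>-.003),"side dark")
rect(roi(450,550,165,335)&(z>.009),"side rim")
rect(roi(235,400,145,290)&(z>.0085)&(z<.02),"bay rim")
rect(roi(100,180,190,268)&(z>.038)&(z<.047)&(g>0),"pan")
# pan by colour
m=roi(100,180,190,268); print([im[v,u] for u,v in ((140,229),(105,200),(185,210),(150,260))], z[229,140],z[200,103])
# bottle bodies (shoulder top flat)
rect(roi(255,300,170,215)&(z>.092)&(z<.107),"flat shoulder")
rect(roi(340,380,175,215)&(z>.092)&(z<.107),"sq shoulder")
for k in ("flat","sq"):
    pass
# dark pads
rect(roi(255,302,190,220)&(g<60),"flatpad vis"); rect(roi(335,378,190,226)&(g<60),"sqpad vis")
```

```text
side dark 11045 ((514.2862548828125, -321.7490539550781), (144.8302459716797, 277.0321044921875), 84.68783569335938) 0.004625656471565544
side rim 1237 ((512.7465209960938, -315.471435546875), (131.98446655273438, 270.70013427734375), 84.61857604980469) 0.013145086009241018
bay rim 1244 ((568.2762451171875, 23.492385864257812), (260.6277770996094, 230.94021606445312), 88.39392852783203) 0.01166439975470429
pan 2961 ((533.253662109375, 336.4882507324219), (109.12633514404297, 109.0566177368164), 72.67802429199219) 0.04183945122508829
[array([125, 126, 124], dtype=uint8), array([163, 168, 178], dtype=uint8), array([143, 152, 159], dtype=uint8), array([130, 135, 141], dtype=uint8)] 0.042455283670439416 0.03182388652195224
flat shoulder 458 ((594.5247802734375, 94.59557342529297), (63.99215316772461, 32.49575424194336), 85.63099670410156) 0.09870000642745808
sq shoulder 523 ((590.5810546875, -49.55425262451172), (50.26155471801758, 50.16431427001953), 2.8323566913604736) 0.09877679860910052
flatpad vis 51 ((589.4594116210938, 62.29522705078125), (16.522579193115234, 37.043148040771484), 64.74176025390625) nan
sqpad vis 84 ((563.7578125, -61.62481689453125), (19.88797378540039, 49.25364685058594), 20.430984497070312) 0.005703250458041776
```

The white bottles are flat (271,181), square (362,186) and round (316,220). The pot is at (317,187). The look-alikes are the yellow square bottle (373,85) and the purple (173,148) and brown (196,380) pads. The crop confirms the white trio and the pot among them. I start with the round bottle.

```bash
python3 -m crank '[{"x":10,"y":-15,"z":0,"wz":0.05,"jaw":60},{"x":30,"y":-45,"wz":0.15,"jaw":60},{"x":53,"y":-80,"wz":0.25,"jaw":60},{"x":76,"y":-115,"wz":0.35,"jaw":60},{"x":99,"y":-150,"wz":0.395,"jaw":60},{"x":122,"y":-185,"wz":0.395,"jaw":60},{"x":145,"y":-219,"wz":0.395,"jaw":60},{"x":168,"y":-254,"wz":0.395,"jaw":60},{"x":191,"y":-288,"wz":0.395,"jaw":60},{"x":214,"y":-323,"wz":0.395,"jaw":60},{"x":237,"y":-358,"wz":0.395,"jaw":60},{"x":260,"y":-392,"wz":0.395,"jaw":60}]' 25
python3 -m crank '[{"x":20,"y":-30,"jaw":60},{"x":40,"y":-60,"jaw":60},{"x":55,"y":-83,"jaw":60},{"x":60,"y":-91,"jaw":60},{"x":60,"y":-91,"jaw":60},{"x":60,"y":-91,"jaw":60}]'
```

```text
invalid input at $[0]: expected keys x, y, z, wx, wy, wz, jaw
invalid input at $[0]: expected keys x, y, z, wx, wy, wz, jaw
```

```bash
python3 -m crank '[{"x":10,"y":-15,"z":0,"wx":0,"wy":0,"wz":0.05,"jaw":60},{"x":30,"y":-45,"z":0,"wx":0,"wy":0,"wz":0.15,"jaw":60},{"x":53,"y":-80,"z":0,"wx":0,"wy":0,"wz":0.25,"jaw":60},{"x":76,"y":-115,"z":0,"wx":0,"wy":0,"wz":0.35,"jaw":60},{"x":99,"y":-150,"z":0,"wx":0,"wy":0,"wz":0.395,"jaw":60},{"x":122,"y":-185,"z":0,"wx":0,"wy":0,"wz":0.395,"jaw":60},{"x":145,"y":-219,"z":0,"wx":0,"wy":0,"wz":0.395,"jaw":60},{"x":168,"y":-254,"z":0,"wx":0,"wy":0,"wz":0.395,"jaw":60},{"x":191,"y":-288,"z":0,"wx":0,"wy":0,"wz":0.395,"jaw":60},{"x":214,"y":-323,"z":0,"wx":0,"wy":0,"wz":0.395,"jaw":60},{"x":237,"y":-358,"z":0,"wx":0,"wy":0,"wz":0.395,"jaw":60},{"x":260,"y":-392,"z":0,"wx":0,"wy":0,"wz":0.395,"jaw":60}]' 25
python3 -m crank '[{"x":20,"y":-30,"z":0,"wx":0,"wy":0,"wz":0,"jaw":60},{"x":40,"y":-60,"z":0,"wx":0,"wy":0,"wz":0,"jaw":60},{"x":55,"y":-83,"z":0,"wx":0,"wy":0,"wz":0,"jaw":60},{"x":60,"y":-91,"z":0,"wx":0,"wy":0,"wz":0,"jaw":60},{"x":60,"y":-91,"z":0,"wx":0,"wy":0,"wz":0,"jaw":60},{"x":60,"y":-91,"z":0,"wx":0,"wy":0,"wz":0,"jaw":60}]'
```

```text
time_s: 1.15
eef_pos: [0.4721, 0.1137, 0.2054]
tcp_rot: [3.141, 0.0, 3.142]
wrist_force: [0.6, 0.2, -0.5]
opening: 0.639
time_s: 1.65
eef_pos: [0.5311, 0.0251, 0.2051]
tcp_rot: [3.141, -0.001, 3.141]
wrist_force: [-0.4, 0.5, -0.9]
opening: 0.643
```

```bash
python3 -m crank '[{"x":0,"y":-1,"z":-20,"wx":0,"wy":0,"wz":0,"jaw":60},{"x":0,"y":-1,"z":-45,"wx":0,"wy":0,"wz":0,"jaw":60},{"x":0,"y":-1,"z":-70,"wx":0,"wy":0,"wz":0,"jaw":60},{"x":0,"y":-1,"z":-88,"wx":0,"wy":0,"wz":0,"jaw":60},{"x":0,"y":-1,"z":-92,"wx":0,"wy":0,"wz":0,"jaw":60},{"x":0,"y":-1,"z":-92,"wx":0,"wy":0,"wz":0,"jaw":45},{"x":0,"y":-1,"z":-92,"wx":0,"wy":0,"wz":0,"jaw":34},{"x":0,"y":-1,"z":-92,"wx":0,"wy":0,"wz":0,"jaw":24},{"x":0,"y":-1,"z":-92,"wx":0,"wy":0,"wz":0,"jaw":20},{"x":0,"y":-1,"z":-92,"wx":0,"wy":0,"wz":0,"jaw":20},{"x":0,"y":-1,"z":-92,"wx":0,"wy":0,"wz":0,"jaw":20}]' 25
```

```text
time_s: 2.57
eef_pos: [0.5324, 0.024, 0.115]
tcp_rot: [3.141, 0.003, -3.141]
wrist_force: [0.2, 1.0, 2.5]
opening: 0.315
```

```bash
python3 -m crank '[{"x":0,"y":0,"z":6,"wx":0,"wy":0,"wz":0,"jaw":20},{"x":0,"y":0,"z":20,"wx":0,"wy":0,"wz":0,"jaw":20},{"x":0,"y":0,"z":38,"wx":0,"wy":0,"wz":0,"jaw":20},{"x":0,"y":0,"z":54,"wx":0,"wy":0,"wz":0,"jaw":20},{"x":-2,"y":-6,"z":64,"wx":0,"wy":0,"wz":0,"jaw":20},{"x":-6,"y":-20,"z":70,"wx":0,"wy":0,"wz":0,"jaw":20},{"x":-12,"y":-40,"z":70,"wx":0,"wy":0,"wz":0,"jaw":20},{"x":-19,"y":-65,"z":70,"wx":0,"wy":0,"wz":0,"jaw":20},{"x":-27,"y":-90,"z":70,"wx":0,"wy":0,"wz":0,"jaw":20},{"x":-34,"y":-115,"z":70,"wx":0,"wy":0,"wz":0,"jaw":20},{"x":-42,"y":-140,"z":70,"wx":0,"wy":0,"wz":0,"jaw":20},{"x":-49,"y":-165,"z":70,"wx":0,"wy":0,"wz":0,"jaw":20}]'
python3 -m crank '[{"x":-7,"y":-25,"z":0,"wx":0,"wy":0,"wz":0,"jaw":20},{"x":-15,"y":-50,"z":0,"wx":0,"wy":0,"wz":0,"jaw":20},{"x":-22,"y":-75,"z":0,"wx":0,"wy":0,"wz":0,"jaw":20},{"x":-30,"y":-100,"z":0,"wx":0,"wy":0,"wz":0,"jaw":20},{"x":-37,"y":-125,"z":0,"wx":0,"wy":0,"wz":0,"jaw":20},{"x":-44,"y":-147,"z":0,"wx":0,"wy":0,"wz":0,"jaw":20},{"x":-49,"y":-162,"z":0,"wx":0,"wy":0,"wz":0,"jaw":20},{"x":-50,"y":-167,"z":-4,"wx":0,"wy":0,"wz":0,"jaw":20},{"x":-50,"y":-167,"z":-16,"wx":0,"wy":0,"wz":0,"jaw":20},{"x":-50,"y":-167,"z":-32,"wx":0,"wy":0,"wz":0,"jaw":20},{"x":-50,"y":-167,"z":-48,"wx":0,"wy":0,"wz":0,"jaw":20},{"x":-50,"y":-167,"z":-60,"wx":0,"wy":0,"wz":0,"jaw":20}]'
```

```text
time_s: 3.57
eef_pos: [0.4813, -0.1427, 0.1831]
tcp_rot: [3.141, -0.001, 3.142]
wrist_force: [0.5, 0.4, -2.8]
opening: 0.312
time_s: 4.57
eef_pos: [0.4319, -0.3064, 0.1207]
tcp_rot: [3.139, -0.002, -3.14]
wrist_force: [-0.1, -0.1, -3.3]
opening: 0.313
```

```bash
python3 -c "
from h import *
im,d=get_image('side');cv2.imwrite('pics/side1.png',im[:,:,::-1])"
```

```text
(no output)
```

View pics/side1.png

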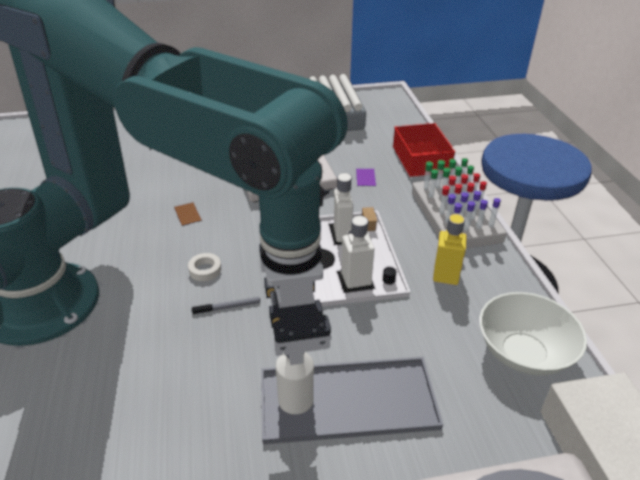

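The round bottle hangs upright at (295,385), over the near end of the side tray. I lower it.

```bash
python3 -m crank '[{"x":0,"y":0,"z":-4,"wx":0,"wy":0,"wz":0,"jaw":20},{"x":0,"y":0,"z":-7,"wx":0,"wy":0,"wz":0,"jaw":20},{"x":0,"y":0,"z":-8,"wx":0,"wy":0,"wz":0,"jaw":20},{"x":0,"y":0,"z":-9,"wx":0,"wy":0,"wz":0,"jaw":20},{"x":0,"y":0,"z":-9,"wx":0,"wy":0,"wz":0,"jaw":20}]'
```

```text
time_s: 5.03
eef_pos: [0.4329, -0.3085, 0.1152]
tcp_rot: [-3.141, 0.001, -3.141]
wrist_force: [-1.3, 0.3, -2.2]
opening: 0.313
```

```bash
python3 -m crank '[{"x":0,"y":0,"z":-2,"wx":0,"wy":0,"wz":0,"jaw":20},{"x":0,"y":0,"z":-2,"wx":0,"wy":0,"wz":0,"jaw":20},{"x":0,"y":0,"z":-2,"wx":0,"wy":0,"wz":0,"jaw":20}]'
```

```text
time_s: 5.28
eef_pos: [0.4328, -0.3086, 0.113]
tcp_rot: [-3.141, 0.001, -3.141]
wrist_force: [-0.2, 0.1, -2.1]
opening: 0.317
```

```bash
python3 -m crank '[{"x":0,"y":0,"z":-1,"wx":0,"wy":0,"wz":0,"jaw":20},{"x":0,"y":0,"z":-1,"wx":0,"wy":0,"wz":0,"jaw":20},{"x":0,"y":0,"z":-1,"wx":0,"wy":0,"wz":0,"jaw":20}]'
```

```text
time_s: 5.53
eef_pos: [0.4331, -0.3086, 0.113]
tcp_rot: [-3.14, 0.002, -3.141]
wrist_force: [-0.7, 1.2, 5.0]
opening: 0.313
```

Contact (force +5 N). I open, rise and go over to the square bottle at (0.590, -0.0495).

```bash
python3 -m crank '[{"x":0,"y":0,"z":0,"wx":0,"wy":0,"wz":0,"jaw":40},{"x":0,"y":0,"z":0,"wx":0,"wy":0,"wz":0,"jaw":55},{"x":0,"y":0,"z":2,"wx":0,"wy":0,"wz":0,"jaw":60},{"x":0,"y":0,"z":15,"wx":0,"wy":0,"wz":0,"jaw":60},{"x":0,"y":0,"z":40,"wx":0,"wy":0,"wz":0,"jaw":60},{"x":0,"y":0,"z":68,"wx":0,"wy":0,"wz":0,"jaw":60},{"x":5,"y":8,"z":85,"wx":0,"wy":0,"wz":0,"jaw":60},{"x":20,"y":33,"z":90,"wx":0,"wy":0,"wz":0,"jaw":60},{"x":40,"y":66,"z":90,"wx":0,"wy":0,"wz":0,"jaw":60},{"x":60,"y":99,"z":90,"wx":0,"wy":0,"wz":0,"jaw":60},{"x":80,"y":132,"z":90,"wx":0,"wy":0,"wz":0,"jaw":60},{"x":100,"y":165,"z":90,"wx":0,"wy":0,"wz":0,"jaw":60}]'
python3 -m crank '[{"x":20,"y":33,"z":0,"wx":0,"wy":0,"wz":0,"jaw":60},{"x":40,"y":66,"z":0,"wx":0,"wy":0,"wz":0,"jaw":60},{"x":53,"y":87,"z":0,"wx":0,"wy":0,"wz":0,"jaw":60},{"x":57,"y":94,"z":0,"wx":0,"wy":0,"wz":0,"jaw":60},{"x":57,"y":94,"z":0,"wx":0,"wy":0,"wz":0,"jaw":60},{"x":57,"y":94,"z":-10,"wx":0,"wy":0,"wz":0,"jaw":60},{"x":57,"y":94,"z":-30,"wx":0,"wy":0,"wz":0,"jaw":60},{"x":57,"y":94,"z":-50,"wx":0,"wy":0,"wz":0,"jaw":60}]'
python3 -c "
from h import *
im,d=get_image('top');cv2.imwrite('pics/top2.png',im[:,:,::-1])"
```

```text
time_s: 6.53
eef_pos: [0.5331, -0.1418, 0.2013]
tcp_rot: [3.142, -0.0, 3.141]
wrist_force: [1.0, 0.2, 0.6]
opening: 0.643
time_s: 7.2
eef_pos: [0.5893, -0.0513, 0.1514]
tcp_rot: [-3.14, 0.002, 3.139]
wrist_force: [-0.3, -0.4, 0.4]
opening: 0.639
```

View pics/top2.png

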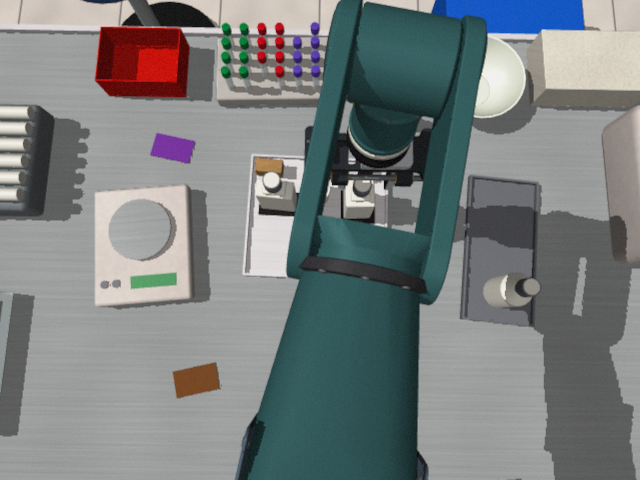

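The round bottle stands in the tray at about (505,292), and the fingers straddle the square bottle's cap.

```bash
python3 -m crank '[{"x":1,"y":2,"z":-15,"wx":0,"wy":0,"wz":0,"jaw":60},{"x":1,"y":2,"z":-30,"wx":0,"wy":0,"wz":0,"jaw":60},{"x":1,"y":2,"z":-37,"wx":0,"wy":0,"wz":0,"jaw":60},{"x":1,"y":2,"z":-37,"wx":0,"wy":0,"wz":0,"jaw":45},{"x":1,"y":2,"z":-37,"wx":0,"wy":0,"wz":0,"jaw":34},{"x":1,"y":2,"z":-37,"wx":0,"wy":0,"wz":0,"jaw":24},{"x":1,"y":2,"z":-37,"wx":0,"wy":0,"wz":0,"jaw":20},{"x":1,"y":2,"z":-37,"wx":0,"wy":0,"wz":0,"jaw":20},{"x":1,"y":2,"z":-37,"wx":0,"wy":0,"wz":0,"jaw":20}]' 25
```

```text
time_s: 8.0
eef_pos: [0.5912, -0.0476, 0.1157]
tcp_rot: [-3.141, 0.002, -3.141]
wrist_force: [-0.3, -0.3, 1.7]
opening: 0.314
```

```bash
python3 -m crank '[{"x":0,"y":0,"z":6,"wx":0,"wy":0,"wz":0,"jaw":20},{"x":0,"y":0,"z":20,"wx":0,"wy":0,"wz":0,"jaw":20},{"x":0,"y":0,"z":38,"wx":0,"wy":0,"wz":0,"jaw":20},{"x":0,"y":0,"z":54,"wx":0,"wy":0,"wz":0,"jaw":20},{"x":0,"y":-6,"z":64,"wx":0,"wy":0,"wz":0,"jaw":20},{"x":0,"y":-20,"z":70,"wx":0,"wy":0,"wz":0,"jaw":20},{"x":0,"y":-40,"z":70,"wx":0,"wy":0,"wz":0,"jaw":20},{"x":0,"y":-65,"z":70,"wx":0,"wy":0,"wz":0,"jaw":20},{"x":0,"y":-90,"z":70,"wx":0,"wy":0,"wz":0,"jaw":20},{"x":0,"y":-115,"z":70,"wx":0,"wy":0,"wz":0,"jaw":20},{"x":0,"y":-140,"z":70,"wx":0,"wy":0,"wz":0,"jaw":20},{"x":1,"y":-165,"z":70,"wx":0,"wy":0,"wz":0,"jaw":20}]'
python3 -m crank '[{"x":0,"y":-25,"z":0,"wx":0,"wy":0,"wz":0,"jaw":20},{"x":0,"y":-50,"z":0,"wx":0,"wy":0,"wz":0,"jaw":20},{"x":0,"y":-75,"z":0,"wx":0,"wy":0,"wz":0,"jaw":20},{"x":0,"y":-95,"z":0,"wx":0,"wy":0,"wz":0,"jaw":20},{"x":0,"y":-106,"z":0,"wx":0,"wy":0,"wz":0,"jaw":20},{"x":0,"y":-110,"z":-4,"wx":0,"wy":0,"wz":0,"jaw":20},{"x":0,"y":-110,"z":-16,"wx":0,"wy":0,"wz":0,"jaw":20},{"x":0,"y":-110,"z":-32,"wx":0,"wy":0,"wz":0,"jaw":20},{"x":0,"y":-110,"z":-48,"wx":0,"wy":0,"wz":0,"jaw":20},{"x":0,"y":-110,"z":-60,"wx":0,"wy":0,"wz":0,"jaw":20},{"x":0,"y":-110,"z":-67,"wx":0,"wy":0,"wz":0,"jaw":20},{"x":0,"y":-110,"z":-69,"wx":0,"wy":0,"wz":0,"jaw":20}]'
```

```text
time_s: 9.0
eef_pos: [0.5905, -0.2147, 0.1834]
tcp_rot: [3.141, -0.002, 3.141]
wrist_force: [0.6, 0.0, -2.5]
opening: 0.309
time_s: 10.0
eef_pos: [0.5909, -0.3211, 0.1137]
tcp_rot: [3.14, -0.002, -3.14]
wrist_force: [0.7, -0.4, -2.9]
opening: 0.315
```

```bash
python3 -m crank '[{"x":0,"y":0,"z":-1,"wx":0,"wy":0,"wz":0,"jaw":20},{"x":0,"y":0,"z":-2,"wx":0,"wy":0,"wz":0,"jaw":20},{"x":0,"y":0,"z":-2,"wx":0,"wy":0,"wz":0,"jaw":20}]'
```

```text
time_s: 10.25
eef_pos: [0.592, -0.3223, 0.1142]
tcp_rot: [-3.141, 0.001, -3.141]
wrist_force: [1.0, -0.0, -2.7]
opening: 0.315
```

```bash
python3 -m crank '[{"x":0,"y":0,"z":-1,"wx":0,"wy":0,"wz":0,"jaw":20},{"x":0,"y":0,"z":-2,"wx":0,"wy":0,"wz":0,"jaw":20},{"x":0,"y":0,"z":-2,"wx":0,"wy":0,"wz":0,"jaw":20}]'
```

```text
time_s: 10.5
eef_pos: [0.5922, -0.3227, 0.1134]
tcp_rot: [-3.14, 0.002, -3.141]
wrist_force: [-0.2, -0.7, 2.7]
opening: 0.308
```

```bash
python3 -m crank '[{"x":0,"y":0,"z":0,"wx":0,"wy":0,"wz":0,"jaw":40},{"x":0,"y":0,"z":0,"wx":0,"wy":0,"wz":0,"jaw":55},{"x":0,"y":0,"z":2,"wx":0,"wy":0,"wz":0,"jaw":60},{"x":0,"y":0,"z":15,"wx":0,"wy":0,"wz":0,"jaw":60},{"x":0,"y":0,"z":40,"wx":0,"wy":0,"wz":0,"jaw":60},{"x":0,"y":0,"z":68,"wx":0,"wy":0,"wz":0,"jaw":60},{"x":0,"y":8,"z":85,"wx":0,"wy":0,"wz":0,"jaw":60},{"x":0,"y":33,"z":90,"wx":0,"wy":0,"wz":0,"jaw":60},{"x":0,"y":70,"z":90,"wx":0,"wy":0,"wz":0,"jaw":60},{"x":0,"y":107,"z":90,"wx":0,"wy":0,"wz":0,"jaw":60},{"x":0,"y":144,"z":90,"wx":0,"wy":0,"wz":0,"jaw":60},{"x":0,"y":181,"z":90,"wx":0,"wy":0,"wz":0,"jaw":60}]'
python3 -m crank '[{"x":0,"y":37,"z":0,"wx":0,"wy":0,"wz":0,"jaw":60},{"x":0,"y":74,"z":0,"wx":0,"wy":0,"wz":0,"jaw":60},{"x":0,"y":111,"z":0,"wx":0,"wy":0,"wz":0,"jaw":60},{"x":1,"y":148,"z":0,"wx":0,"wy":0,"wz":0,"jaw":60},{"x":1,"y":185,"z":0,"wx":0,"wy":0,"wz":0,"jaw":60},{"x":2,"y":215,"z":0,"wx":0,"wy":0,"wz":0,"jaw":60},{"x":2,"y":231,"z":0,"wx":0,"wy":0,"wz":0,"jaw":60},{"x":2,"y":236,"z":0,"wx":0,"wy":0,"wz":0,"jaw":60},{"x":2,"y":236,"z":-10,"wx":0,"wy":0,"wz":0,"jaw":60},{"x":2,"y":236,"z":-30,"wx":0,"wy":0,"wz":0,"jaw":60},{"x":2,"y":236,"z":-45,"wx":0,"wy":0,"wz":0,"jaw":60},{"x":2,"y":236,"z":-45,"wx":0,"wy":0,"wz":0,"jaw":60}]'
python3 -c "
from h import *
im,d=get_image('top');cv2.imwrite('pics/top3.png',im[:,:,::-1])
W=cloud('top',d);z=W[...,2];m=z>.135;m[:170]=0;m[340:]=0;m[:,:480]=0;m[:,570:]=0
n,l,s,c=cv2.connectedComponentsWithStats(m.astype(np.uint8))
for k in range(1,n): p=W[l==k];print(s[k,4],(p.min(0)+p.max(0))/2,np.ptp(p,0))
"
```

```text
time_s: 11.5
eef_pos: [0.5915, -0.1399, 0.2028]
tcp_rot: [-3.141, 0.002, 3.141]
wrist_force: [1.7, 0.0, 0.6]
opening: 0.637
time_s: 12.5
eef_pos: [0.5914, 0.0928, 0.152]
tcp_rot: [-3.14, -0.008, 3.14]
wrist_force: [0.3, 0.4, -1.3]
opening: 0.637
299 [ 0.59105654 -0.32296505  0.1410995 ] [0.02811382 0.02915838 0.01193606]
328 [ 0.43262251 -0.30808934  0.14124704] [0.02766014 0.03066785 0.01243779]
```

View pics/top3.png

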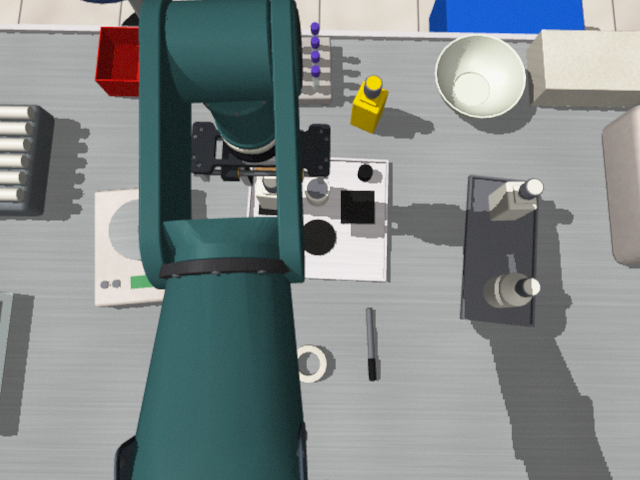

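Both moved bottles stand upright, with caps at (531,187) and (530,287). The round pad at (319,236) and the square pad at (357,207) are now clear. I grasp the flat bottle.

```bash
python3 -m crank '[{"x":1,"y":1,"z":-15,"wx":0,"wy":0,"wz":0,"jaw":60},{"x":1,"y":1,"z":-30,"wx":0,"wy":0,"wz":0,"jaw":60},{"x":1,"y":1,"z":-37,"wx":0,"wy":0,"wz":0,"jaw":60},{"x":1,"y":1,"z":-37,"wx":0,"wy":0,"wz":0,"jaw":45},{"x":1,"y":1,"z":-37,"wx":0,"wy":0,"wz":0,"jaw":34},{"x":1,"y":1,"z":-37,"wx":0,"wy":0,"wz":0,"jaw":24},{"x":1,"y":1,"z":-37,"wx":0,"wy":0,"wz":0,"jaw":20},{"x":1,"y":1,"z":-37,"wx":0,"wy":0,"wz":0,"jaw":20},{"x":1,"y":1,"z":-37,"wx":0,"wy":0,"wz":0,"jaw":20}]' 25
```

```text
time_s: 13.3
eef_pos: [0.5952, 0.0955, 0.1207]
tcp_rot: [-3.141, 0.002, -3.141]
wrist_force: [-0.7, -0.7, 2.0]
opening: 0.313
```

```bash
python3 -m crank '[{"x":0,"y":0,"z":6,"wx":0,"wy":0,"wz":0,"jaw":20},{"x":0,"y":0,"z":20,"wx":0,"wy":0,"wz":0,"jaw":20},{"x":0,"y":0,"z":40,"wx":0,"wy":0,"wz":0,"jaw":20},{"x":0,"y":0,"z":60,"wx":0,"wy":0,"wz":0,"jaw":20},{"x":-2,"y":-6,"z":75,"wx":0,"wy":0,"wz":0,"jaw":20},{"x":-6,"y":-20,"z":83,"wx":0,"wy":0,"wz":0,"jaw":20},{"x":-12,"y":-40,"z":85,"wx":0,"wy":0,"wz":0,"jaw":20},{"x":-20,"y":-65,"z":85,"wx":0,"wy":0,"wz":0,"jaw":20},{"x":-28,"y":-90,"z":85,"wx":0,"wy":0,"wz":0,"jaw":20},{"x":-36,"y":-115,"z":85,"wx":0,"wy":0,"wz":0,"jaw":20},{"x":-44,"y":-140,"z":85,"wx":0,"wy":0,"wz":0,"jaw":20},{"x":-52,"y":-165,"z":85,"wx":0,"wy":0,"wz":0,"jaw":20}]'
python3 -m crank '[{"x":-8,"y":-25,"z":0,"wx":0,"wy":0,"wz":0,"jaw":20},{"x":-15,"y":-50,"z":0,"wx":0,"wy":0,"wz":0,"jaw":20},{"x":-21,"y":-75,"z":0,"wx":0,"wy":0,"wz":0,"jaw":20},{"x":-26,"y":-100,"z":0,"wx":0,"wy":0,"wz":0,"jaw":20},{"x":-29,"y":-125,"z":0,"wx":0,"wy":0,"wz":0,"jaw":20},{"x":-30,"y":-150,"z":0,"wx":0,"wy":0,"wz":0,"jaw":20},{"x":-30,"y":-175,"z":0,"wx":0,"wy":0,"wz":0,"jaw":20},{"x":-30,"y":-200,"z":0,"wx":0,"wy":0,"wz":0,"jaw":20},{"x":-30,"y":-222,"z":0,"wx":0,"wy":0,"wz":0,"jaw":20},{"x":-30,"y":-238,"z":0,"wx":0,"wy":0,"wz":0,"jaw":20},{"x":-30,"y":-245,"z":-3,"wx":0,"wy":0,"wz":0,"jaw":20},{"x":-30,"y":-246,"z":-14,"wx":0,"wy":0,"wz":0,"jaw":20}]'
python3 -m crank '[{"x":0,"y":0,"z":-14,"wx":0,"wy":0,"wz":0,"jaw":20},{"x":0,"y":0,"z":-30,"wx":0,"wy":0,"wz":0,"jaw":20},{"x":0,"y":0,"z":-46,"wx":0,"wy":0,"wz":0,"jaw":20},{"x":0,"y":0,"z":-60,"wx":0,"wy":0,"wz":0,"jaw":20},{"x":0,"y":0,"z":-68,"wx":0,"wy":0,"wz":0,"jaw":20},{"x":0,"y":0,"z":-70,"wx":0,"wy":0,"wz":0,"jaw":20},{"x":0,"y":0,"z":-70,"wx":0,"wy":0,"wz":0,"jaw":20}]'
```

```text
time_s: 14.3
eef_pos: [0.541, -0.071, 0.2035]
tcp_rot: [3.141, -0.002, 3.141]
wrist_force: [0.7, -0.6, -2.7]
opening: 0.314
time_s: 15.3
eef_pos: [0.5127, -0.3172, 0.1914]
tcp_rot: [-3.14, 0.002, 3.14]
wrist_force: [0.4, -0.2, -2.6]
opening: 0.317
time_s: 15.88
eef_pos: [0.5124, -0.3142, 0.1197]
tcp_rot: [3.14, -0.001, -3.14]
wrist_force: [0.9, -0.8, -3.3]
opening: 0.312
```

```bash
python3 -m crank '[{"x":0,"y":0,"z":-1,"wx":0,"wy":0,"wz":0,"jaw":20},{"x":0,"y":0,"z":-2,"wx":0,"wy":0,"wz":0,"jaw":20},{"x":0,"y":0,"z":-2,"wx":0,"wy":0,"wz":0,"jaw":20}]'
```

```text
time_s: 16.13
eef_pos: [0.5129, -0.3154, 0.1192]
tcp_rot: [-3.141, 0.001, -3.141]
wrist_force: [-0.0, 0.5, -2.1]
opening: 0.314
```

```bash
python3 -m crank '[{"x":0,"y":0,"z":-1,"wx":0,"wy":0,"wz":0,"jaw":20},{"x":0,"y":0,"z":-2,"wx":0,"wy":0,"wz":0,"jaw":20},{"x":0,"y":0,"z":-2,"wx":0,"wy":0,"wz":0,"jaw":20}]'
```

```text
time_s: 16.38
eef_pos: [0.5131, -0.3157, 0.118]
tcp_rot: [-3.14, 0.002, -3.142]
wrist_force: [0.1, 0.4, 2.1]
opening: 0.313
```

```bash
python3 -m crank '[{"x":0,"y":0,"z":0,"wx":0,"wy":0,"wz":0,"jaw":36},{"x":0,"y":0,"z":0,"wx":0,"wy":0,"wz":0,"jaw":46},{"x":0,"y":0,"z":2,"wx":0,"wy":0,"wz":0,"jaw":50},{"x":0,"y":0,"z":15,"wx":0,"wy":0,"wz":0,"jaw":50},{"x":0,"y":0,"z":40,"wx":0,"wy":0,"wz":0,"jaw":50},{"x":0,"y":0,"z":68,"wx":0,"wy":0,"wz":0,"jaw":60},{"x":0,"y":0,"z":85,"wx":0,"wy":0,"wz":0,"jaw":80}]'
cat >> h.py <<'E'
def rect(W,m,name):
    n,l,s,_=cv2.connectedComponentsWithStats(m.astype(np.uint8)); k=1+np.argmax(s[1:,4]);m=l==k
    p=W[m]; r=cv2.minAreaRect((p[:,:2]*1000).astype(np.float32)); print(name,m.sum(),np.round(r[0],1),np.round(r[1],1),round(r[2],1),"z",p[:,2].mean().round(4))
def roi(a,b,c,e):
    m=np.zeros((480,640),bool);m[c:e,a:b]=True;return m
E
cat > pads.py <<'E'
from h import *
import sys
im,d=get_image('top');W=cloud('top',d);g=im.astype(int).sum(2);z=W[...,2]
cv2.imwrite('pics/'+sys.argv[1],im[:,:,::-1])
dark=(g<75)&(z<.012)
rect(W,dark&roi(255,302,180,222),'flatpad');rect(W,dark&roi(335,380,186,230),'sqpad');rect(W,dark&roi(295,342,212,262),'roundpad')
rect(W,(z>.048)&(z<.07)&roi(295,340,170,210),'pot')
E
python3 pads.py top4.png
```

```text
time_s: 16.97
eef_pos: [0.5133, -0.3159, 0.2057]
tcp_rot: [-3.139, 0.004, -3.141]
wrist_force: [1.5, -0.2, 1.1]
opening: 0.641
flatpad 716 [593.6  95.3] [72.5 43.9] 88.1 z 0.0058
sqpad 910 [589.7 -51.3] [61.5 60.7] 0.4 z 0.0058
roundpad 780 [530.6  22.2] [63.2 62.2] 46.1 z 0.0058
pot 523 [607.5  22.8] [45.1 44.5] 0.6 z 0.0557
```

View pics/top4.png

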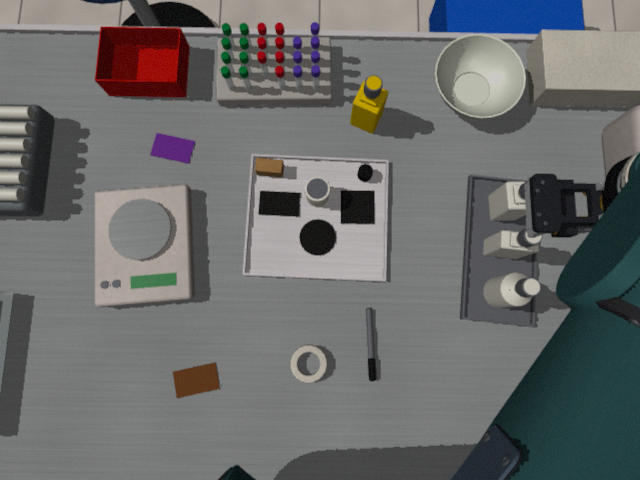

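All three bottles stand in the side tray (caps near (530,187), (528,238) and (530,288)) and the pads are visible. Next I pick up the pot at (317,188).

```bash
python3 -m crank '[{"x":3,"y":10,"z":0,"wx":0,"wy":0,"wz":0,"jaw":80},{"x":10,"y":36,"z":0,"wx":0,"wy":0,"wz":0,"jaw":80},{"x":20,"y":72,"z":0,"wx":0,"wy":0,"wz":0,"jaw":80},{"x":30,"y":108,"z":0,"wx":0,"wy":0,"wz":0,"jaw":80},{"x":40,"y":144,"z":0,"wx":0,"wy":0,"wz":0,"jaw":80},{"x":50,"y":180,"z":0,"wx":0,"wy":0,"wz":0,"jaw":80},{"x":60,"y":216,"z":-5,"wx":0,"wy":0,"wz":0,"jaw":80},{"x":70,"y":252,"z":-15,"wx":0,"wy":0,"wz":0,"jaw":80},{"x":80,"y":288,"z":-30,"wx":0,"wy":0,"wz":0,"jaw":80},{"x":88,"y":318,"z":-50,"wx":0,"wy":0,"wz":0,"jaw":80},{"x":93,"y":334,"z":-75,"wx":0,"wy":0,"wz":0,"jaw":80},{"x":94,"y":339,"z":-95,"wx":0,"wy":0,"wz":0,"jaw":80}]'
python3 -m crank '[{"x":0,"y":0,"z":-5,"wx":0,"wy":0,"wz":0,"jaw":80},{"x":0,"y":0,"z":-5,"wx":0,"wy":0,"wz":0,"jaw":80},{"x":0,"y":0,"z":-5,"wx":0,"wy":0,"wz":0,"jaw":80}]'
```

```text
time_s: 18.02
eef_pos: [0.6052, 0.0282, 0.1029]
tcp_rot: [3.14, -0.004, -3.137]
wrist_force: [-0.4, -0.8, 0.0]
opening: 0.851
time_s: 18.27
eef_pos: [0.6061, 0.0235, 0.1012]
tcp_rot: [-3.142, -0.001, 3.142]
wrist_force: [0.2, -1.3, 0.5]
opening: 0.852
```

```bash
python3 -c "
from h import *
im,d=get_image('wrist');cv2.imwrite('pics/w5.png',im[:,:,::-1])"
```

```text
(no output)
```

View pics/w5.png

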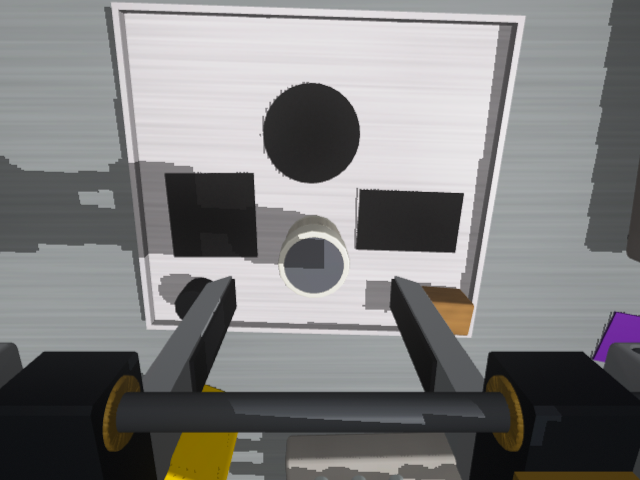

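The pot lid (313,262) sits between the fingers, and the tub and carton are clear of them. This view shows the pads well, so I measure them here too.

```bash
python3 - <<'E'
from h import *
cm=camera_model('wrist');K=cm["camera_matrix"];R,_=cv2.Rodrigues(cm["rvec"]);t=cm["tvec"];C=-R.T@t
im=cv2.imread('pics/w5.png');g=im.astype(int).sum(2)
def ray(uv,z):
    v=np.c_[(uv-[K[0,2],K[1,2]])/K[0,0],np.ones(len(uv))]@R
    return C+v*((z-C[2])/v[:,2])[:,None]
m=(g<110)
for n,(a,b,c,e),z in (("round",(262,364,80,186),.006),("sq",(160,262,168,260),.006),("flat",(350,468,185,256),.006)):
    k=(m&roi(a,b,c,e)).astype(np.uint8); cs=max(cv2.findContours(k,cv2.RETR_EXTERNAL,cv2.CHAIN_APPROX_NONE)[0],key=cv2.contourArea)
    p=ray(cs[:,0].astype(float),z); r=cv2.minAreaRect((p[:,:2]*1000).astype(np.float32)); print(n,r)
    if n=="round": print(cv2.fitEllipse((p[:,:2]*1000).astype(np.float32)))
lo=ray(np.array([[313.,262]]),.056); print('pot',lo)
E
python3 -m crank '[{"x":1,"y":0,"z":-15,"wx":0,"wy":0,"wz":0,"jaw":80},{"x":1,"y":0,"z":-38,"wx":0,"wy":0,"wz":0,"jaw":80},{"x":1,"y":0,"z":-58,"wx":0,"wy":0,"wz":0,"jaw":80},{"x":1,"y":0,"z":-69,"wx":0,"wy":0,"wz":0,"jaw":80},{"x":1,"y":0,"z":-73,"wx":0,"wy":0,"wz":0,"jaw":80},{"x":1,"y":0,"z":-73,"wx":0,"wy":0,"wz":0,"jaw":65},{"x":1,"y":0,"z":-73,"wx":0,"wy":0,"wz":0,"jaw":52},{"x":1,"y":0,"z":-73,"wx":0,"wy":0,"wz":0,"jaw":42},{"x":1,"y":0,"z":-73,"wx":0,"wy":0,"wz":0,"jaw":36},{"x":1,"y":0,"z":-73,"wx":0,"wy":0,"wz":0,"jaw":36},{"x":1,"y":0,"z":-73,"wx":0,"wy":0,"wz":0,"jaw":36}]' 20
```

```text
round ((539.2741088867188, 22.717388153076172), (2.308168649673462, 4.707269191741943), 21.269943237304688)
((540.4038696289062, 23.27886962890625), (4.109294414520264, 4.429201602935791), 116.8050537109375)
sq ((590.2611083984375, -50.764198303222656), (63.39164733886719, 62.042137145996094), 89.98181915283203)
flat ((617.2728271484375, 113.20068359375), (0.0, 0.0), 0.0)
pot [[0.60814521 0.02437267 0.056     ]]
time_s: 19.23
eef_pos: [0.6081, 0.0238, 0.0295]
tcp_rot: [3.142, 0.002, -3.141]
wrist_force: [0.4, 0.3, 2.1]
opening: 0.485
```

```bash
python3 -m crank '[{"x":0,"y":0,"z":6,"wx":0,"wy":0,"wz":0,"jaw":36},{"x":0,"y":0,"z":20,"wx":0,"wy":0,"wz":0,"jaw":36},{"x":0,"y":0,"z":40,"wx":0,"wy":0,"wz":0,"jaw":36},{"x":0,"y":0,"z":60,"wx":0,"wy":0,"wz":0,"jaw":36},{"x":-2,"y":8,"z":75,"wx":0,"wy":0,"wz":0,"jaw":36},{"x":-6,"y":24,"z":80,"wx":0,"wy":0,"wz":0,"jaw":36},{"x":-12,"y":48,"z":80,"wx":0,"wy":0,"wz":0,"jaw":36},{"x":-19,"y":78,"z":80,"wx":0,"wy":0,"wz":0,"jaw":36},{"x":-26,"y":108,"z":80,"wx":0,"wy":0,"wz":0,"jaw":36},{"x":-33,"y":138,"z":80,"wx":0,"wy":0,"wz":0,"jaw":36},{"x":-40,"y":168,"z":80,"wx":0,"wy":0,"wz":0,"jaw":36},{"x":-47,"y":198,"z":80,"wx":0,"wy":0,"wz":0,"jaw":36}]'
python3 -m crank '[{"x":-7,"y":30,"z":0,"wx":0,"wy":0,"wz":0,"jaw":36},{"x":-14,"y":60,"z":0,"wx":0,"wy":0,"wz":0,"jaw":36},{"x":-21,"y":88,"z":0,"wx":0,"wy":0,"wz":0,"jaw":36},{"x":-26,"y":107,"z":0,"wx":0,"wy":0,"wz":0,"jaw":36},{"x":-28,"y":115,"z":-3,"wx":0,"wy":0,"wz":0,"jaw":36},{"x":-28,"y":115,"z":-12,"wx":0,"wy":0,"wz":0,"jaw":36},{"x":-28,"y":115,"z":-24,"wx":0,"wy":0,"wz":0,"jaw":36},{"x":-28,"y":115,"z":-33,"wx":0,"wy":0,"wz":0,"jaw":36},{"x":-28,"y":115,"z":-36,"wx":0,"wy":0,"wz":0,"jaw":36},{"x":-28,"y":115,"z":-36,"wx":0,"wy":0,"wz":0,"jaw":36}]'
python3 -c "
from h import *
im,d=get_image('side');cv2.imwrite('pics/side6.png',im[100:300,150:450,::-1])
im,d=get_image('wrist');cv2.imwrite('pics/w6.png',im[:,:,::-1])"
```

```text
time_s: 20.23
eef_pos: [0.5599, 0.2231, 0.1089]
tcp_rot: [3.141, 0.0, -3.141]
wrist_force: [0.6, 0.1, -0.5]
opening: 0.482
time_s: 21.07
eef_pos: [0.5318, 0.3347, 0.07]
tcp_rot: [-3.139, -0.004, 3.14]
wrist_force: [-0.8, 0.8, -1.0]
opening: 0.479
```

View pics/side6.png

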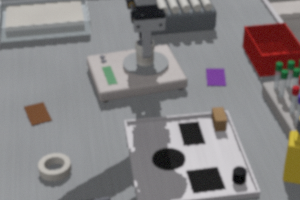

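View pics/w6.png

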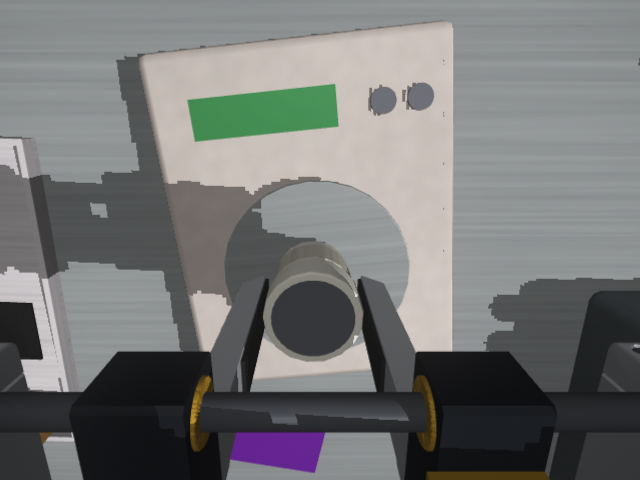

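The pot is held over the pan (ellipse centred around (317,270), lid at (313,317) because it is higher). I lower it gently.

```bash
python3 -m crank '[{"x":1,"y":1,"z":-1,"wx":0,"wy":0,"wz":0,"jaw":36},{"x":1,"y":1,"z":-2,"wx":0,"wy":0,"wz":0,"jaw":36},{"x":1,"y":1,"z":-2,"wx":0,"wy":0,"wz":0,"jaw":36},{"x":1,"y":1,"z":-2,"wx":0,"wy":0,"wz":0,"jaw":36}]'
```

```text
time_s: 21.5
eef_pos: [0.5337, 0.3378, 0.0708]
tcp_rot: [3.141, 0.001, -3.141]
wrist_force: [0.3, -0.7, -1.3]
opening: 0.482
```

```bash
python3 -m crank '[{"x":0,"y":-1,"z":-1,"wx":0,"wy":0,"wz":0,"jaw":36},{"x":0,"y":-1,"z":-2,"wx":0,"wy":0,"wz":0,"jaw":36},{"x":0,"y":-1,"z":-2,"wx":0,"wy":0,"wz":0,"jaw":36}]'
```

```text
time_s: 21.75
eef_pos: [0.5334, 0.3366, 0.0683]
tcp_rot: [-3.141, -0.0, -3.141]
wrist_force: [0.6, 0.6, -0.3]
opening: 0.486
```

```bash
python3 -m crank '[{"x":0,"y":0,"z":-1,"wx":0,"wy":0,"wz":0,"jaw":36},{"x":0,"y":0,"z":-1,"wx":0,"wy":0,"wz":0,"jaw":36},{"x":0,"y":0,"z":-1,"wx":0,"wy":0,"wz":0,"jaw":36}]'
```

```text
time_s: 22.0
eef_pos: [0.5336, 0.3368, 0.0675]
tcp_rot: [3.141, 0.0, -3.141]
wrist_force: [-0.9, -0.6, -0.7]
opening: 0.485
```

```bash
python3 -m crank '[{"x":0,"y":0,"z":-1,"wx":0,"wy":0,"wz":0,"jaw":36},{"x":0,"y":0,"z":-1,"wx":0,"wy":0,"wz":0,"jaw":36},{"x":0,"y":0,"z":-1,"wx":0,"wy":0,"wz":0,"jaw":36}]'
```

```text
time_s: 22.25
eef_pos: [0.5336, 0.3368, 0.0675]
tcp_rot: [3.141, 0.001, -3.141]
wrist_force: [-2.6, -1.5, 5.1]
opening: 0.487
```

```bash
python3 -m crank '[{"x":0,"y":0,"z":0,"wx":0,"wy":0,"wz":0,"jaw":52},{"x":0,"y":0,"z":0,"wx":0,"wy":0,"wz":0,"jaw":65},{"x":0,"y":0,"z":0,"wx":0,"wy":0,"wz":0,"jaw":75},{"x":0,"y":0,"z":8,"wx":0,"wy":0,"wz":0,"jaw":80},{"x":0,"y":0,"z":30,"wx":0,"wy":0,"wz":0,"jaw":80},{"x":0,"y":0,"z":60,"wx":0,"wy":0,"wz":0,"jaw":80},{"x":0,"y":-5,"z":90,"wx":0,"wy":0,"wz":0,"jaw":80},{"x":-1,"y":-20,"z":115,"wx":0,"wy":0,"wz":0,"jaw":80},{"x":-1,"y":-50,"z":130,"wx":0,"wy":0,"wz":0,"jaw":80},{"x":-1,"y":-90,"z":137,"wx":0,"wy":0,"wz":0,"jaw":70},{"x":-1,"y":-130,"z":137,"wx":0,"wy":0,"wz":0,"jaw":60},{"x":-1,"y":-170,"z":137,"wx":0,"wy":0,"wz":0,"jaw":60}]'
python3 -m crank '[{"x":-5,"y":-40,"z":0,"wx":0,"wy":0,"wz":0,"jaw":60},{"x":-12,"y":-80,"z":0,"wx":0,"wy":0,"wz":0,"jaw":60},{"x":-20,"y":-115,"z":0,"wx":0,"wy":0,"wz":0,"jaw":60},{"x":-27,"y":-140,"z":0,"wx":0,"wy":0,"wz":0,"jaw":60},{"x":-30,"y":-150,"z":0,"wx":0,"wy":0,"wz":0,"jaw":60},{"x":-30,"y":-150,"z":0,"wx":0,"wy":0,"wz":0,"jaw":60}]'
python3 - <<'E'
from h import *
import pickle
print(state()['eef_pos'],state()['tcp_rot'])
cm=camera_model('wrist')
im,d=get_image('wrist');cv2.imwrite('pics/w7.png',im[:,:,::-1]);pickle.dump((cm,d),open('w7.pkl','wb'))
im,d=get_image('top');cv2.imwrite('pics/top7.png',im[:,:,::-1])
W=cloud('top',d);z=W[...,2]
rect(W,(z>.075)&roi(90,190,185,270),'pot')
rect(W,(z>.039)&(z<.047)&roi(90,190,185,270),'pan')
for n,a in (('sq',(480,550,170,215)),('flat',(480,550,222,260)),('rd',(480,550,265,315))):
    rect(W,(z>.09)&(z<.106)&roi(*a),n+' shoulder');rect(W,(z>.135)&(z<.155)&roi(*a),n+' cap')
E
```

```text
time_s: 23.25
eef_pos: [0.5328, 0.1655, 0.2052]
tcp_rot: [3.141, 0.003, -3.14]
wrist_force: [0.4, -0.3, 0.4]
opening: 0.676
time_s: 23.75
eef_pos: [0.5023, 0.0149, 0.2041]
tcp_rot: [-3.141, 0.001, 3.138]
wrist_force: [0.2, -0.4, -0.1]
opening: 0.64
[0.50234793 0.01494557 0.20412061] [-3.14143790e+00  1.00579421e-03  3.13823636e+00]
pot 680 [532.7 335. ] [44.7 44.7] 89.7 z 0.0927
pan 2123 [532.9 336.7] [109.5 108.5] 63.3 z 0.0419
sq shoulder 572 [ 590.7 -322.5] [49.4 49.5] 1.7 z 0.0972
sq cap 306 [ 590.6 -322.8] [28.3 29.4] 2.3 z 0.1431
flat shoulder 443 [ 512.5 -315.4] [63.2 32.3] 83.9 z 0.0972
flat cap 312 [ 512.4 -316. ] [29.7 28.4] 81.8 z 0.1433
rd shoulder 495 [ 432.2 -305. ] [52.1 47.6] 8.2 z 0.0961
rd cap 326 [ 432.6 -307.8] [27.7 29.2] 0.0 z 0.1432
```

View pics/w7.png

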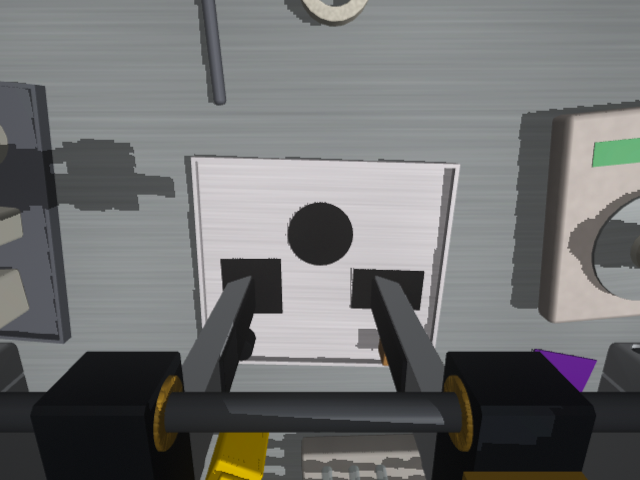

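View pics/top7.png

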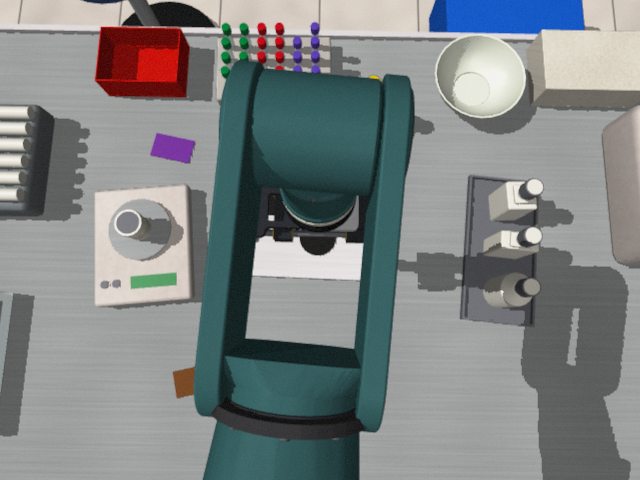

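The pot stands upright on the pan: (532.7, 335.0) against a pan centre of (532.9, 336.7). Now I refine the pad poses from the wrist views.

Run:
```python
from h import *
import pickle
from scipy.spatial.transform import Rotation as Ro
cm,d=pickle.load(open('w7.pkl','rb'));K=cm["camera_matrix"]
R7,_=cv2.Rodrigues(cm["rvec"]);t7=cm["tvec"]
T7=Ro.from_euler('xyz',[-3.14144,.00101,3.13824]).as_matrix();p7=np.array([.50235,.01495,.20412])
Rce=R7@T7; tce=R7@p7+t7   # cam from tool
T5=Ro.from_euler('xyz',[-3.142,-.001,3.142]).as_matrix();p5=np.array([.6061,.0235,.1012])
R5=Rce@T5.T; t5=tce-R5@p5
def ana(img,R,t,rois,th):
    g=cv2.imread(img).astype(int).sum(2);C=-R.T@t
    for n,a in rois.items():
        k=((g<th)&roi(*a)).astype(np.uint8);k=cv2.morphologyEx(k,cv2.MORPH_OPEN,np.ones((3,3)))
        cs=max(cv2.findContours(k,cv2.RETR_EXTERNAL,cv2.CHAIN_APPROX_NONE)[0],key=cv2.contourArea)[:,0].astype(float)
        v=np.c_[(cs-[K[0,2],K[1,2]])/K[0,0],np.ones(len(cs))]@R; p=C+v*((.006-C[2])/v[:,2])[:,None]
        q=(p[:,:2]*1000).astype(np.float32); print(img,n,len(cs),np.round(cv2.minAreaRect(q)[0],1),np.round(cv2.minAreaRect(q)[1],1),round(cv2.minAreaRect(q)[2],1), np.round(cv2.fitEllipse(q)[0],1))
ana('pics/w5.png',R5,t5,dict(round=(255,370,75,190),sq=(160,262,168,260),flat=(352,472,182,258)),180)
ana('pics/w7.png',R7,t7,dict(round=(280,360,195,272)),180)
g=cv2.imread('pics/top4.png').astype(int).sum(2)
```

```text
pics/w5.png round 277 [530.8  23.4] [66.  65.9] 0.0 [530.6  23.4]
pics/w5.png sq 331 [589. -50.] [63.2 63.9] 0.0 [588.9 -50. ]
pics/w5.png flat 313 [593.1  95.9] [75.1 45.1] 88.1 [593.1  95.9]
pics/w7.png round 177 [530.  23.] [65.8 66.1] 26.9 [530.   23.2]
```

```bash
python3 -m crank '[{"x":0,"y":-10,"z":0,"wx":0,"wy":0,"wz":0,"jaw":60},{"x":1,"y":-35,"z":0,"wx":0,"wy":0,"wz":0,"jaw":60},{"x":2,"y":-72,"z":0,"wx":0,"wy":0,"wz":0,"jaw":60},{"x":3,"y":-110,"z":0,"wx":0,"wy":0,"wz":0,"jaw":60},{"x":4,"y":-148,"z":0,"wx":0,"wy":0,"wz":0,"jaw":60},{"x":5,"y":-186,"z":0,"wx":0,"wy":0,"wz":0,"jaw":60},{"x":6,"y":-224,"z":0,"wx":0,"wy":0,"wz":0,"jaw":60},{"x":7,"y":-262,"z":0,"wx":0,"wy":0,"wz":0,"jaw":60},{"x":8,"y":-297,"z":0,"wx":0,"wy":0,"wz":0,"jaw":60},{"x":9,"y":-322,"z":0,"wx":0,"wy":0,"wz":0,"jaw":60},{"x":10,"y":-331,"z":0,"wx":0,"wy":0,"wz":0,"jaw":60},{"x":10,"y":-331,"z":-5,"wx":0,"wy":0,"wz":0,"jaw":60}]'
python3 -m crank '[{"x":0,"y":0,"z":-20,"wx":0,"wy":0,"wz":0,"jaw":60},{"x":0,"y":0,"z":-38,"wx":0,"wy":0,"wz":0,"jaw":60},{"x":0,"y":0,"z":-42,"wx":0,"wy":0,"wz":0,"jaw":60},{"x":0,"y":0,"z":-42,"wx":0,"wy":0,"wz":0,"jaw":60}]'
```

```text
time_s: 24.85
eef_pos: [0.5134, -0.3158, 0.1985]
tcp_rot: [-3.141, 0.001, 3.141]
wrist_force: [0.3, 0.1, 0.3]
opening: 0.639
time_s: 25.18
eef_pos: [0.5121, -0.3116, 0.1543]
tcp_rot: [3.138, -0.003, -3.139]
wrist_force: [-0.3, -0.4, 0.7]
opening: 0.637
```

```bash
python3 -m crank '[{"x":0,"y":0,"z":-15,"wx":0,"wy":0,"wz":0,"jaw":60},{"x":0,"y":0,"z":-30,"wx":0,"wy":0,"wz":0,"jaw":60},{"x":0,"y":0,"z":-39,"wx":0,"wy":0,"wz":0,"jaw":60},{"x":0,"y":0,"z":-41,"wx":0,"wy":0,"wz":0,"jaw":60},{"x":0,"y":0,"z":-41,"wx":0,"wy":0,"wz":0,"jaw":45},{"x":0,"y":0,"z":-41,"wx":0,"wy":0,"wz":0,"jaw":34},{"x":0,"y":0,"z":-41,"wx":0,"wy":0,"wz":0,"jaw":24},{"x":0,"y":0,"z":-41,"wx":0,"wy":0,"wz":0,"jaw":20},{"x":0,"y":0,"z":-41,"wx":0,"wy":0,"wz":0,"jaw":20},{"x":0,"y":0,"z":-41,"wx":0,"wy":0,"wz":0,"jaw":20}]' 25
```

```text
time_s: 26.02
eef_pos: [0.5129, -0.3148, 0.1164]
tcp_rot: [-3.14, 0.001, 3.142]
wrist_force: [0.1, -0.4, 1.3]
opening: 0.316
```

```bash
python3 -m crank '[{"x":0,"y":0,"z":6,"wx":0,"wy":0,"wz":0,"jaw":20},{"x":0,"y":0,"z":20,"wx":0,"wy":0,"wz":0,"jaw":20},{"x":0,"y":0,"z":40,"wx":0,"wy":0,"wz":0,"jaw":20},{"x":0,"y":0,"z":58,"wx":0,"wy":0,"wz":0,"jaw":20},{"x":0,"y":6,"z":67,"wx":0,"wy":0,"wz":0,"jaw":20},{"x":0,"y":20,"z":70,"wx":0,"wy":0,"wz":0,"jaw":20},{"x":0,"y":42,"z":70,"wx":0,"wy":0,"wz":0,"jaw":20},{"x":3,"y":70,"z":70,"wx":0,"wy":0,"wz":0.01,"jaw":20},{"x":9,"y":98,"z":70,"wx":0,"wy":0,"wz":0.02,"jaw":20},{"x":16,"y":126,"z":70,"wx":0,"wy":0,"wz":0.03,"jaw":20},{"x":23,"y":154,"z":70,"wx":0,"wy":0,"wz":0.04,"jaw":20},{"x":30,"y":182,"z":70,"wx":0,"wy":0,"wz":0.05,"jaw":20}]'
python3 -m crank '[{"x":7,"y":28,"z":0,"wx":0,"wy":0,"wz":0.007,"jaw":20},{"x":14,"y":56,"z":0,"wx":0,"wy":0,"wz":0.007,"jaw":20},{"x":21,"y":84,"z":0,"wx":0,"wy":0,"wz":0.007,"jaw":20},{"x":28,"y":112,"z":0,"wx":0,"wy":0,"wz":0.007,"jaw":20},{"x":35,"y":140,"z":0,"wx":0,"wy":0,"wz":0.007,"jaw":20},{"x":41,"y":168,"z":0,"wx":0,"wy":0,"wz":0.007,"jaw":20},{"x":46,"y":194,"z":0,"wx":0,"wy":0,"wz":0.007,"jaw":20},{"x":50,"y":214,"z":0,"wx":0,"wy":0,"wz":0.007,"jaw":20},{"x":51,"y":225,"z":0,"wx":0,"wy":0,"wz":0.007,"jaw":20},{"x":51,"y":228,"z":-4,"wx":0,"wy":0,"wz":0.007,"jaw":20},{"x":51,"y":228,"z":-14,"wx":0,"wy":0,"wz":0.007,"jaw":20},{"x":51,"y":228,"z":-28,"wx":0,"wy":0,"wz":0.007,"jaw":20}]'
python3 -m crank '[{"x":0,"y":0,"z":-14,"wx":0,"wy":0,"wz":0,"jaw":20},{"x":0,"y":0,"z":-26,"wx":0,"wy":0,"wz":0,"jaw":20},{"x":0,"y":0,"z":-33,"wx":0,"wy":0,"wz":0,"jaw":20},{"x":0,"y":0,"z":-36,"wx":0,"wy":0,"wz":0,"jaw":20},{"x":0,"y":0,"z":-36,"wx":0,"wy":0,"wz":0,"jaw":20},{"x":0,"y":0,"z":-36,"wx":0,"wy":0,"wz":0,"jaw":20}]'
```

```text
time_s: 27.02
eef_pos: [0.5415, -0.1294, 0.184]
tcp_rot: [3.14, -0.003, -3.09]
wrist_force: [0.1, 0.0, -2.3]
opening: 0.314
time_s: 28.02
eef_pos: [0.5936, 0.095, 0.1575]
tcp_rot: [-3.141, 0.002, -3.085]
wrist_force: [0.1, -0.4, -2.3]
opening: 0.314
time_s: 28.52
eef_pos: [0.5938, 0.0953, 0.1219]
tcp_rot: [-3.142, 0.001, -3.085]
wrist_force: [-0.3, -0.4, -1.2]
opening: 0.315
```

```bash
python3 -m crank '[{"x":0,"y":0,"z":-1,"wx":0,"wy":0,"wz":0,"jaw":20},{"x":0,"y":0,"z":-2,"wx":0,"wy":0,"wz":0,"jaw":20},{"x":0,"y":0,"z":-2,"wx":0,"wy":0,"wz":0,"jaw":20}]'
```

```text
time_s: 28.77
eef_pos: [0.5939, 0.0957, 0.1201]
tcp_rot: [3.142, 0.001, -3.084]
wrist_force: [0.6, -0.1, -3.1]
opening: 0.319
```

```bash
python3 -m crank '[{"x":0,"y":0,"z":-1,"wx":0,"wy":0,"wz":0,"jaw":20},{"x":0,"y":0,"z":-2,"wx":0,"wy":0,"wz":0,"jaw":20},{"x":0,"y":0,"z":-2,"wx":0,"wy":0,"wz":0,"jaw":20}]'; python3 -c "
from h import *
im,d=get_image('side');cv2.imwrite('pics/side8.png',cv2.resize(im[150:320,240:440,::-1],None,fx=4,fy=3.5))"
```

```text
time_s: 29.02
eef_pos: [0.594, 0.0957, 0.1184]
tcp_rot: [3.142, 0.001, -3.084]
wrist_force: [0.1, -0.8, 0.3]
opening: 0.316
```

View pics/side8.png

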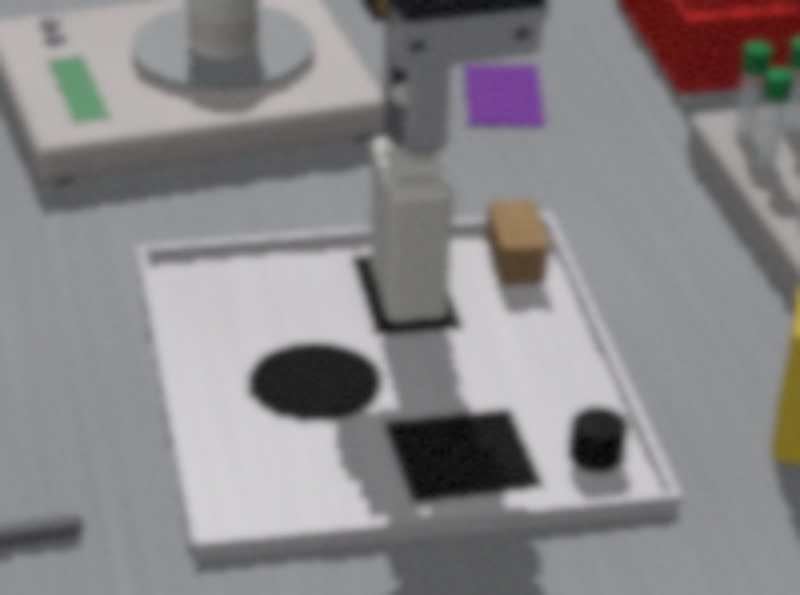

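The flat bottle (410,250 in the crop) is centred on its pad with an even black margin. I settle it, release, and go for the square bottle.

```bash
python3 -m crank '[{"x":0,"y":0,"z":-1,"wx":0,"wy":0,"wz":0,"jaw":20},{"x":0,"y":0,"z":-1,"wx":0,"wy":0,"wz":0,"jaw":20},{"x":0,"y":0,"z":-1,"wx":0,"wy":0,"wz":0,"jaw":38},{"x":0,"y":0,"z":-1,"wx":0,"wy":0,"wz":0,"jaw":50},{"x":0,"y":0,"z":1,"wx":0,"wy":0,"wz":0,"jaw":60},{"x":0,"y":0,"z":15,"wx":0,"wy":0,"wz":0,"jaw":60},{"x":0,"y":0,"z":40,"wx":0,"wy":0,"wz":0,"jaw":60},{"x":0,"y":0,"z":68,"wx":0,"wy":0,"wz":0,"jaw":60},{"x":0,"y":-8,"z":82,"wx":0,"wy":0,"wz":-0.02,"jaw":60},{"x":0,"y":-33,"z":85,"wx":0,"wy":0,"wz":-0.04,"jaw":60},{"x":0,"y":-68,"z":85,"wx":0,"wy":0,"wz":-0.057,"jaw":60},{"x":0,"y":-105,"z":85,"wx":0,"wy":0,"wz":-0.057,"jaw":60}]'
python3 -m crank '[{"x":0,"y":-37,"z":0,"wx":0,"wy":0,"wz":0,"jaw":60},{"x":0,"y":-74,"z":0,"wx":0,"wy":0,"wz":0,"jaw":60},{"x":0,"y":-111,"z":0,"wx":0,"wy":0,"wz":0,"jaw":60},{"x":-1,"y":-148,"z":0,"wx":0,"wy":0,"wz":0,"jaw":60},{"x":-1,"y":-185,"z":0,"wx":0,"wy":0,"wz":0,"jaw":60},{"x":-2,"y":-222,"z":0,"wx":0,"wy":0,"wz":0,"jaw":60},{"x":-2,"y":-259,"z":0,"wx":0,"wy":0,"wz":0,"jaw":60},{"x":-3,"y":-290,"z":0,"wx":0,"wy":0,"wz":0,"jaw":60},{"x":-3,"y":-307,"z":0,"wx":0,"wy":0,"wz":0,"jaw":60},{"x":-3,"y":-314,"z":-2,"wx":0,"wy":0,"wz":0,"jaw":60},{"x":-3,"y":-314,"z":-15,"wx":0,"wy":0,"wz":0,"jaw":60},{"x":-3,"y":-314,"z":-30,"wx":0,"wy":0,"wz":0,"jaw":60}]'
python3 -m crank '[{"x":0,"y":0,"z":-10,"wx":0,"wy":0,"wz":0,"jaw":60},{"x":0,"y":0,"z":-15,"wx":0,"wy":0,"wz":0,"jaw":60},{"x":0,"y":0,"z":-15,"wx":0,"wy":0,"wz":0,"jaw":60}]'
python3 - <<'E'
from h import *
im,d=get_image('top');cv2.imwrite('pics/top9.png',im[:,:,::-1])
W=cloud('top',d);z=W[...,2]
rect(W,(z>.09)&(z<.107)&roi(255,300,165,215),'flat shoulder');rect(W,(z>.135)&(z<.16)&roi(255,300,165,215),'flat cap')
E
```

```text
time_s: 30.07
eef_pos: [0.5938, -0.0093, 0.2031]
tcp_rot: [3.141, 0.001, -3.139]
wrist_force: [0.9, 0.2, 0.1]
opening: 0.64
time_s: 31.07
eef_pos: [0.5915, -0.3229, 0.1734]
tcp_rot: [-3.141, 0.003, -3.141]
wrist_force: [-1.1, -0.1, -0.2]
opening: 0.636
time_s: 31.32
eef_pos: [0.5901, -0.3215, 0.1555]
tcp_rot: [3.139, -0.003, -3.14]
wrist_force: [0.9, 0.5, -0.7]
opening: 0.638
flat shoulder 474 [593.2  94.6] [63.9 32.7] 86.8 z 0.0986
flat cap 294 [592.8  93.7] [28.6 27.8] 2.1 z 0.1453
```

View pics/top9.png

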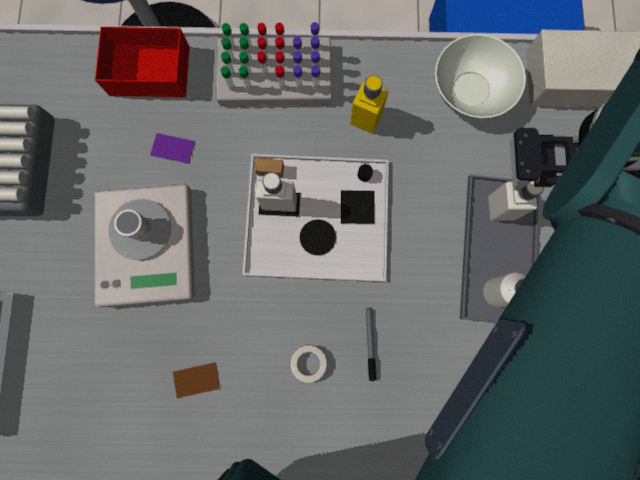

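The flat bottle is at (593.2, 94.6), with its pad at about (593.4, 95.5) and yaw within 1.5°. Now I grasp the square one.

```bash
python3 -m crank '[{"x":0,"y":0,"z":-15,"wx":0,"wy":0,"wz":0,"jaw":60},{"x":0,"y":0,"z":-32,"wx":0,"wy":0,"wz":0,"jaw":60},{"x":0,"y":0,"z":-40,"wx":0,"wy":0,"wz":0,"jaw":60},{"x":0,"y":0,"z":-42,"wx":0,"wy":0,"wz":0,"jaw":60},{"x":0,"y":0,"z":-42,"wx":0,"wy":0,"wz":0,"jaw":45},{"x":0,"y":0,"z":-42,"wx":0,"wy":0,"wz":0,"jaw":34},{"x":0,"y":0,"z":-42,"wx":0,"wy":0,"wz":0,"jaw":24},{"x":0,"y":0,"z":-42,"wx":0,"wy":0,"wz":0,"jaw":20},{"x":0,"y":0,"z":-42,"wx":0,"wy":0,"wz":0,"jaw":20},{"x":0,"y":0,"z":-42,"wx":0,"wy":0,"wz":0,"jaw":20}]' 25
```

```text
time_s: 32.2
eef_pos: [0.5909, -0.3234, 0.1165]
tcp_rot: [-3.141, 0.001, -3.141]
wrist_force: [-0.4, 0.8, 1.2]
opening: 0.314
```

```bash
python3 -m crank '[{"x":0,"y":0,"z":6,"wx":0,"wy":0,"wz":0,"jaw":20},{"x":0,"y":0,"z":20,"wx":0,"wy":0,"wz":0,"jaw":20},{"x":0,"y":0,"z":40,"wx":0,"wy":0,"wz":0,"jaw":20},{"x":0,"y":0,"z":58,"wx":0,"wy":0,"wz":0,"jaw":20},{"x":0,"y":6,"z":67,"wx":0,"wy":0,"wz":0,"jaw":20},{"x":0,"y":20,"z":70,"wx":0,"wy":0,"wz":0,"jaw":20},{"x":0,"y":42,"z":70,"wx":0,"wy":0,"wz":0,"jaw":20},{"x":0,"y":70,"z":70,"wx":0,"wy":0,"wz":-0.01,"jaw":20},{"x":0,"y":98,"z":70,"wx":0,"wy":0,"wz":-0.02,"jaw":20},{"x":0,"y":126,"z":70,"wx":0,"wy":0,"wz":-0.03,"jaw":20},{"x":-1,"y":154,"z":70,"wx":0,"wy":0,"wz":-0.035,"jaw":20},{"x":-1,"y":182,"z":70,"wx":0,"wy":0,"wz":-0.035,"jaw":20}]'
python3 -m crank '[{"x":0,"y":28,"z":0,"wx":0,"wy":0,"wz":0,"jaw":20},{"x":0,"y":54,"z":0,"wx":0,"wy":0,"wz":0,"jaw":20},{"x":0,"y":75,"z":0,"wx":0,"wy":0,"wz":0,"jaw":20},{"x":0,"y":87,"z":0,"wx":0,"wy":0,"wz":0,"jaw":20},{"x":0,"y":91,"z":-4,"wx":0,"wy":0,"wz":0,"jaw":20},{"x":0,"y":91,"z":-14,"wx":0,"wy":0,"wz":0,"jaw":20},{"x":0,"y":91,"z":-28,"wx":0,"wy":0,"wz":0,"jaw":20},{"x":0,"y":91,"z":-42,"wx":0,"wy":0,"wz":0,"jaw":20},{"x":0,"y":91,"z":-54,"wx":0,"wy":0,"wz":0,"jaw":20},{"x":0,"y":91,"z":-61,"wx":0,"wy":0,"wz":0,"jaw":20},{"x":0,"y":91,"z":-64,"wx":0,"wy":0,"wz":0,"jaw":20},{"x":0,"y":91,"z":-64,"wx":0,"wy":0,"wz":0,"jaw":20}]'
python3 -m crank '[{"x":0,"y":0,"z":-1,"wx":0,"wy":0,"wz":0,"jaw":20},{"x":0,"y":0,"z":-1,"wx":0,"wy":0,"wz":0,"jaw":20},{"x":0,"y":0,"z":-1,"wx":0,"wy":0,"wz":0,"jaw":20}]'
```

```text
time_s: 33.2
eef_pos: [0.5883, -0.1384, 0.184]
tcp_rot: [3.14, -0.003, 3.107]
wrist_force: [0.9, -0.1, -2.5]
opening: 0.315
time_s: 34.2
eef_pos: [0.5889, -0.0508, 0.1201]
tcp_rot: [3.141, -0.002, 3.106]
wrist_force: [0.2, -0.1, -2.4]
opening: 0.311
time_s: 34.45
eef_pos: [0.5901, -0.0505, 0.1215]
tcp_rot: [-3.141, 0.002, 3.107]
wrist_force: [-0.1, -0.8, -2.6]
opening: 0.313
```

```bash
python3 -m crank '[{"x":0,"y":0,"z":-1,"wx":0,"wy":0,"wz":0,"jaw":20},{"x":0,"y":0,"z":-2,"wx":0,"wy":0,"wz":0,"jaw":20},{"x":0,"y":0,"z":-2,"wx":0,"wy":0,"wz":0,"jaw":20}]'
```

```text
time_s: 34.7
eef_pos: [0.5896, -0.0503, 0.1185]
tcp_rot: [3.142, 0.0, 3.107]
wrist_force: [-0.8, -0.9, -1.8]
opening: 0.317
```

```bash
python3 -m crank '[{"x":0,"y":0,"z":-1,"wx":0,"wy":0,"wz":0,"jaw":20},{"x":0,"y":0,"z":-1,"wx":0,"wy":0,"wz":0,"jaw":20},{"x":0,"y":0,"z":-1,"wx":0,"wy":0,"wz":0,"jaw":20}]'; python3 -c "
from h import *
im,d=get_image('side');cv2.imwrite('pics/side10.png',cv2.resize(im[150:320,240:440,::-1],None,fx=4,fy=3.5))"
```

```text
time_s: 34.95
eef_pos: [0.5898, -0.0502, 0.1185]
tcp_rot: [3.141, 0.001, 3.107]
wrist_force: [-1.3, 0.5, 2.7]
opening: 0.312
```

View pics/side10.png

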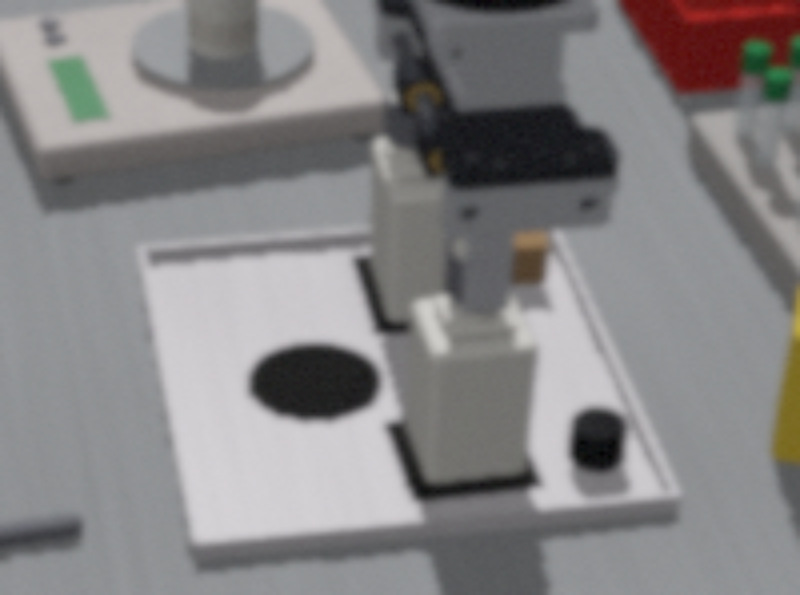

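The square bottle (470,400 in the crop) is seated with an even margin on its pad. I release it and fetch the round one.

```bash
python3 -m crank '[{"x":0,"y":0,"z":0,"wx":0,"wy":0,"wz":0,"jaw":38},{"x":0,"y":0,"z":0,"wx":0,"wy":0,"wz":0,"jaw":50},{"x":0,"y":0,"z":1,"wx":0,"wy":0,"wz":0,"jaw":60},{"x":0,"y":0,"z":15,"wx":0,"wy":0,"wz":0,"jaw":60},{"x":0,"y":0,"z":40,"wx":0,"wy":0,"wz":0,"jaw":60},{"x":0,"y":0,"z":68,"wx":0,"wy":0,"wz":0,"jaw":60},{"x":-4,"y":-7,"z":82,"wx":0,"wy":0,"wz":0.02,"jaw":60},{"x":-17,"y":-28,"z":85,"wx":0,"wy":0,"wz":0.035,"jaw":60},{"x":-36,"y":-58,"z":85,"wx":0,"wy":0,"wz":0.035,"jaw":60},{"x":-55,"y":-90,"z":85,"wx":0,"wy":0,"wz":0.035,"jaw":60},{"x":-74,"y":-122,"z":85,"wx":0,"wy":0,"wz":0.035,"jaw":60},{"x":-93,"y":-153,"z":85,"wx":0,"wy":0,"wz":0.035,"jaw":60}]'
python3 -m crank '[{"x":-19,"y":-32,"z":0,"wx":0,"wy":0,"wz":0,"jaw":60},{"x":-38,"y":-63,"z":0,"wx":0,"wy":0,"wz":0,"jaw":60},{"x":-54,"y":-89,"z":0,"wx":0,"wy":0,"wz":0,"jaw":60},{"x":-62,"y":-102,"z":0,"wx":0,"wy":0,"wz":0,"jaw":60},{"x":-64,"y":-105,"z":-4,"wx":0,"wy":0,"wz":0,"jaw":60},{"x":-64,"y":-105,"z":-20,"wx":0,"wy":0,"wz":0,"jaw":60},{"x":-64,"y":-105,"z":-40,"wx":0,"wy":0,"wz":0,"jaw":60},{"x":-64,"y":-105,"z":-46,"wx":0,"wy":0,"wz":0,"jaw":60},{"x":-64,"y":-105,"z":-46,"wx":0,"wy":0,"wz":0,"jaw":60},{"x":-64,"y":-105,"z":-46,"wx":0,"wy":0,"wz":0,"jaw":60}]'
python3 - <<'E'
from h import *
im,d=get_image('top');cv2.imwrite('pics/top11.png',im[:,:,::-1])
W=cloud('top',d);z=W[...,2]
rect(W,(z>.09)&(z<.107)&roi(335,385,170,220),'sq shoulder');rect(W,(z>.135)&(z<.16)&roi(335,385,165,215),'sq cap')
E
```

```text
time_s: 36.0
eef_pos: [0.4956, -0.2046, 0.2024]
tcp_rot: [-3.141, 0.0, -3.141]
wrist_force: [0.1, 0.1, -0.1]
opening: 0.643
time_s: 36.83
eef_pos: [0.4329, -0.3076, 0.1563]
tcp_rot: [3.141, -0.0, -3.14]
wrist_force: [0.2, 0.7, 1.1]
opening: 0.64
sq shoulder 545 [588.7 -50.6] [48.8 49.7] 0.7 z 0.0985
sq cap 292 [589.3 -50.3] [29.2 28.7] 22.2 z 0.1455
```

Square bottle: (588.7, -50.6), with its pad at about (589.4, -50.5). Now I grasp the round one.

```bash
python3 -m crank '[{"x":0,"y":0,"z":-15,"wx":0,"wy":0,"wz":0,"jaw":60},{"x":0,"y":0,"z":-32,"wx":0,"wy":0,"wz":0,"jaw":60},{"x":0,"y":0,"z":-40,"wx":0,"wy":0,"wz":0,"jaw":60},{"x":0,"y":0,"z":-42,"wx":0,"wy":0,"wz":0,"jaw":60},{"x":0,"y":0,"z":-42,"wx":0,"wy":0,"wz":0,"jaw":45},{"x":0,"y":0,"z":-42,"wx":0,"wy":0,"wz":0,"jaw":34},{"x":0,"y":0,"z":-42,"wx":0,"wy":0,"wz":0,"jaw":24},{"x":0,"y":0,"z":-42,"wx":0,"wy":0,"wz":0,"jaw":20},{"x":0,"y":0,"z":-42,"wx":0,"wy":0,"wz":0,"jaw":20},{"x":0,"y":0,"z":-42,"wx":0,"wy":0,"wz":0,"jaw":20}]' 25
```

```text
time_s: 37.72
eef_pos: [0.4329, -0.3085, 0.1153]
tcp_rot: [-3.141, 0.001, -3.141]
wrist_force: [-0.1, 0.8, 1.6]
opening: 0.312
```

```bash
python3 -m crank '[{"x":0,"y":0,"z":6,"wx":0,"wy":0,"wz":0,"jaw":20},{"x":0,"y":0,"z":20,"wx":0,"wy":0,"wz":0,"jaw":20},{"x":0,"y":0,"z":40,"wx":0,"wy":0,"wz":0,"jaw":20},{"x":0,"y":0,"z":58,"wx":0,"wy":0,"wz":0,"jaw":20},{"x":1,"y":6,"z":67,"wx":0,"wy":0,"wz":0,"jaw":20},{"x":5,"y":20,"z":70,"wx":0,"wy":0,"wz":0,"jaw":20},{"x":11,"y":42,"z":70,"wx":0,"wy":0,"wz":0,"jaw":20},{"x":19,"y":70,"z":70,"wx":0,"wy":0,"wz":0,"jaw":20},{"x":27,"y":98,"z":70,"wx":0,"wy":0,"wz":0,"jaw":20},{"x":35,"y":126,"z":70,"wx":0,"wy":0,"wz":0,"jaw":20},{"x":43,"y":154,"z":70,"wx":0,"wy":0,"wz":0,"jaw":20},{"x":51,"y":182,"z":70,"wx":0,"wy":0,"wz":0,"jaw":20}]'
python3 -m crank '[{"x":8,"y":28,"z":0,"wx":0,"wy":0,"wz":0,"jaw":20},{"x":16,"y":56,"z":0,"wx":0,"wy":0,"wz":0,"jaw":20},{"x":24,"y":84,"z":0,"wx":0,"wy":0,"wz":0,"jaw":20},{"x":32,"y":110,"z":0,"wx":0,"wy":0,"wz":0,"jaw":20},{"x":40,"y":132,"z":0,"wx":0,"wy":0,"wz":0,"jaw":20},{"x":46,"y":145,"z":0,"wx":0,"wy":0,"wz":0,"jaw":20},{"x":47,"y":149,"z":-4,"wx":0,"wy":0,"wz":0,"jaw":20},{"x":47,"y":149,"z":-14,"wx":0,"wy":0,"wz":0,"jaw":20},{"x":47,"y":149,"z":-28,"wx":0,"wy":0,"wz":0,"jaw":20},{"x":47,"y":149,"z":-42,"wx":0,"wy":0,"wz":0,"jaw":20},{"x":47,"y":149,"z":-54,"wx":0,"wy":0,"wz":0,"jaw":20},{"x":47,"y":149,"z":-61,"wx":0,"wy":0,"wz":0,"jaw":20}]'
python3 -m crank '[{"x":0,"y":0,"z":-3,"wx":0,"wy":0,"wz":0,"jaw":20},{"x":0,"y":0,"z":-4,"wx":0,"wy":0,"wz":0,"jaw":20},{"x":0,"y":0,"z":-4,"wx":0,"wy":0,"wz":0,"jaw":20},{"x":0,"y":0,"z":-4,"wx":0,"wy":0,"wz":0,"jaw":20}]'
```

```text
time_s: 38.72
eef_pos: [0.4832, -0.1244, 0.1839]
tcp_rot: [3.141, -0.001, -3.141]
wrist_force: [0.7, 0.1, -2.8]
opening: 0.313
time_s: 39.72
eef_pos: [0.5288, 0.0218, 0.1206]
tcp_rot: [-3.142, -0.004, 3.14]
wrist_force: [-1.5, -0.3, -2.6]
opening: 0.316
time_s: 40.05
eef_pos: [0.5311, 0.0225, 0.1204]
tcp_rot: [-3.142, 0.002, 3.142]
wrist_force: [-0.6, 0.3, -1.7]
opening: 0.315
```

```bash
python3 -m crank '[{"x":0,"y":1,"z":-1,"wx":0,"wy":0,"wz":0,"jaw":20},{"x":0,"y":1,"z":-2,"wx":0,"wy":0,"wz":0,"jaw":20},{"x":0,"y":1,"z":-2,"wx":0,"wy":0,"wz":0,"jaw":20}]'
```

```text
time_s: 40.3
eef_pos: [0.5307, 0.0238, 0.1177]
tcp_rot: [3.142, 0.0, -3.141]
wrist_force: [-0.3, 0.6, -2.7]
opening: 0.316
```

```bash
python3 -m crank '[{"x":0,"y":0,"z":-1,"wx":0,"wy":0,"wz":0,"jaw":20},{"x":0,"y":0,"z":-1,"wx":0,"wy":0,"wz":0,"jaw":20},{"x":0,"y":0,"z":-1,"wx":0,"wy":0,"wz":0,"jaw":20}]'; python3 -c "
from h import *
im,d=get_image('side');cv2.imwrite('pics/side12.png',cv2.resize(im[150:320,240:440,::-1],None,fx=4,fy=3.5))"
```

```text
time_s: 40.55
eef_pos: [0.5309, 0.0238, 0.1173]
tcp_rot: [3.141, 0.001, -3.141]
wrist_force: [-0.4, 1.4, 1.4]
opening: 0.315
```

View pics/side12.png

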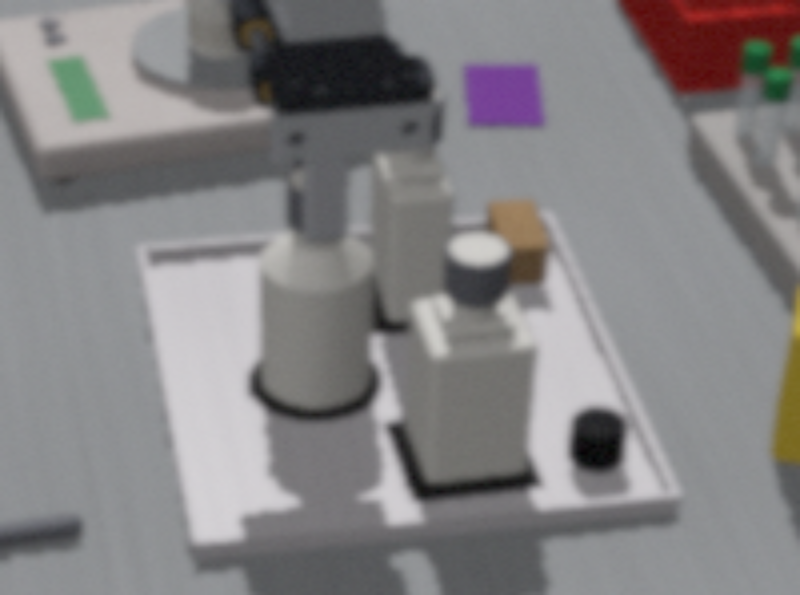

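The round bottle (315,330 in the crop) is on its pad with an even black rim. I release it and retreat to the right so the top camera sees everything.

```bash
python3 -m crank '[{"x":0,"y":0,"z":0,"wx":0,"wy":0,"wz":0,"jaw":38},{"x":0,"y":0,"z":0,"wx":0,"wy":0,"wz":0,"jaw":50},{"x":0,"y":0,"z":1,"wx":0,"wy":0,"wz":0,"jaw":60},{"x":0,"y":0,"z":15,"wx":0,"wy":0,"wz":0,"jaw":60},{"x":0,"y":0,"z":40,"wx":0,"wy":0,"wz":0,"jaw":60},{"x":0,"y":0,"z":68,"wx":0,"wy":0,"wz":0,"jaw":60},{"x":-5,"y":-8,"z":85,"wx":0,"wy":0,"wz":0,"jaw":60},{"x":-15,"y":-33,"z":90,"wx":0,"wy":0,"wz":0,"jaw":60},{"x":-28,"y":-68,"z":90,"wx":0,"wy":0,"wz":0,"jaw":60},{"x":-42,"y":-104,"z":90,"wx":0,"wy":0,"wz":0,"jaw":60},{"x":-56,"y":-140,"z":90,"wx":0,"wy":0,"wz":0,"jaw":60},{"x":-70,"y":-176,"z":90,"wx":0,"wy":0,"wz":0,"jaw":60}]'
python3 -m crank '[{"x":-13,"y":-36,"z":0,"wx":0,"wy":0,"wz":0,"jaw":60},{"x":-27,"y":-72,"z":0,"wx":0,"wy":0,"wz":0,"jaw":60},{"x":-38,"y":-100,"z":0,"wx":0,"wy":0,"wz":0,"jaw":60},{"x":-42,"y":-112,"z":0,"wx":0,"wy":0,"wz":0,"jaw":60},{"x":-42,"y":-112,"z":0,"wx":0,"wy":0,"wz":0,"jaw":60}]'
python3 - <<'E'
from h import *
im,d=get_image('top');cv2.imwrite('pics/top13.png',im[:,:,::-1])
W=cloud('top',d);z=W[...,2]
for n,a in (('flat',(255,300,165,215)),('sq',(338,385,165,220)),('rd',(295,337,205,255))):
    rect(W,(z>.09)&(z<.107)&roi(*a),n+' shoulder');rect(W,(z>.135)&(z<.16)&roi(*a),n+' cap')
rect(W,(z>.085)&roi(90,190,185,270),'pot');rect(W,(z>.039)&(z<.047)&roi(90,190,185,270),'pan')
E
```

```text
time_s: 41.6
eef_pos: [0.4598, -0.1536, 0.2067]
tcp_rot: [-3.141, 0.001, -3.141]
wrist_force: [0.4, 0.5, 0.3]
opening: 0.639
time_s: 42.02
eef_pos: [0.4176, -0.2664, 0.2062]
tcp_rot: [-3.142, -0.0, 3.137]
wrist_force: [-0.5, 0.3, 0.7]
opening: 0.635
flat shoulder 487 [593.   94.4] [64.  32.2] 87.5 z 0.0987
flat cap 294 [592.6  94.1] [28.5 28.6] 86.1 z 0.1455
sq shoulder 541 [588.7 -50.5] [49.  49.3] 0.5 z 0.0985
sq cap 288 [589.6 -50.4] [28.7 29.2] 67.8 z 0.1456
rd shoulder 495 [529.8  23.6] [51.8 53.5] 0.7 z 0.0968
rd cap 287 [530.3  23.7] [28.9 26.6] 0.9 z 0.1456
pot 624 [533.2 335.2] [45.1 44.8] 10.9 z 0.0937
pan 2095 [533.5 336.2] [109.1 108.6] 6.6 z 0.042
```

View pics/top13.png

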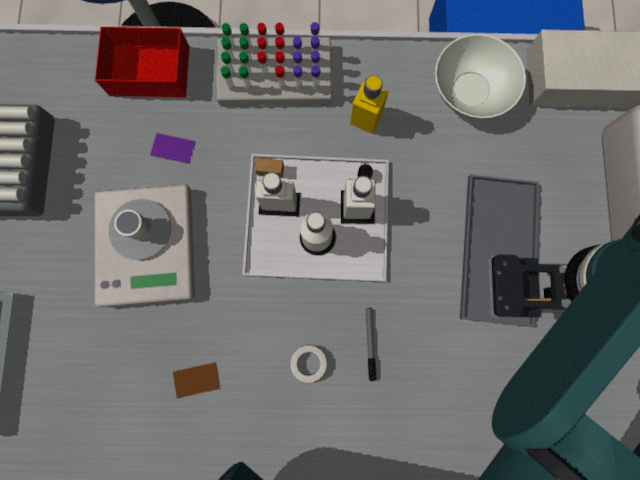

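All the bottles are on their pads (caps at (272,182), (362,186) and (316,222)). The pot is on the pan at (128,223), the side tray is empty and the arm is clear.

```bash
python3 -c "
from rig import *
print(sign_off())"
```

```text
the job is handed in; nothing more can be done
None
```

The job is done and handed in after about 42 s of the 144 s allowed. I moved the round, square and flat bottles to the side tray, set the pot on the balance pan, then put the flat, square and round bottles back on their own pads. Every pick was from above, by the cap or the lid.

The last top-camera check showed everything standing upright, the side tray empty and the robot clear of it all. Positions are in mm, and the camera calibration is only good to about 2 mm:

| Item | Measured centre | Target centre |
|---|---|---|
| Pot on pan | (533.2, 335.2) | (533.5, 336.2) |
| Round bottle on round pad | (529.8, 23.6) | about (530.5, 23) |
| Square bottle on square pad | (588.7, -50.5) | about (589.4, -50.5) |
| Flat bottle on oblong pad | (593.0, 94.4) | about (593.4, 95.5) |

The square and flat bottles were also turned to within about 1° of their pads. The top and wrist cameras disagreed by 1 to 1.5 mm on the pad centres, so I aimed at the average. No check failed.

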